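Unload, reload and start the test kiln

ROBOT

A 6-joint arm with a two-finger parallel gripper is mounted at the origin on the work surface. World frame = base frame: x ahead of the robot, y to its left, z up, the work surface at z = 0. Lengths are in m, angles in degrees, forces in N, time in s.
With the tool pointing down it reaches from about 0.3 to 0.775 m from the base axis. Payload 14.6 kg.
Tool frame: the origin (TCP) lies at the very end of the fingers, on their centre line; the grasp point (between the pads) lies 19 mm behind it; x points along the fingers, y is the direction in which the jaws open and shut, and the axes are right-handed (so a half turn about x gives the same grasp; the last joint's range is limited). The gripper opens to 85 mm and grips with 20 to 120 N. Pads are 22 mm wide; open, the fingers measure 114 mm over their backs; the gripper's body (76 mm by 85 mm) begins 54 mm behind the grasp point. The pads swing forward as they close: fully open they stand 13 mm farther back than shut.
Start: joints at [-72.055, 17.183, 87.147, -0, 75.671, -3.816], TCP at [0.204, -0.511, 0.231] pointing down, gripper open.
Joint ranges: [-173.82, 173.82], [-45.26, 126.66], [13.44, 144.39], [-59.66, 239.66], [0, 175.72], [-146.38, 146.38]. Speed limits (degrees/s): [127.2, 127.2, 147.25, 180, 180, 180].

INTERFACE

Orientations are given as [roll, pitch, yaw] about the fixed x, y, z axes, in that order (R = Rz(yaw) Ry(pitch) Rx(roll)).
In Python, from workcell import * gives the robot as it stands.
- The arm moves only by the shell command python3 -m handwheel 'ROWS' [FORCE]. ROWS is JSON, a list of rows, each a list of 7 numbers: the turn, a rotation vector about the tool's x, y, z in rad, then the shift along the tool's x, y, z in m, then the opening, from 0 (shut) to 1 (fully open). A call has 1 to 5 rows; each row shifts and turns the commanded pose from where the row before left it, along the tool's axes as they then stand; what a row does not reach is not made up. A row lasts 1/8 s, in which the tool goes at most 62.5 mm and 10.7 degrees, less where a joint would pass 70% of its speed; a pose out of reach is approached as far as the arm can. A call with a gripper value outside its range is refused whole. The fingers move at their own pace and stop on an object; FORCE is the grip in N (left out, the last holds). Time passes only in rows, so rows that do not move let the fingers close. It gives the time, the measured TCP pose, the force and the opening at its end, in the units of the state.
- state(): the state, without advancing time (a new reading comes with each control period).
- camera(name): name is "scene" or "top"; returns the picture (384x512x3 uint8, blue, green, red); there is no depth.
- get_calibration(name): a dict with "camera_matrix" (3x3 intrinsics, pixels), "k1" (the pictures are not rectified: a ray, as slopes to the right and down, at radius r is drawn at 1 + k1 r^2 times it, then the intrinsics apply), "R" (3x3) and "t" (3): a world point X has camera coordinates R X + t. Camera axes: x right, y down, z forward; pixel columns grow to the right and rows downward; lengths in m; the calibration is good to about 2 mm. A picture is of the moment at which its call begins. get_calibration takes no time and is no camera call.
- finish_job(): hands the job in, once; it reports no verdict.
Trained networks look in the newest picture that a camera, given by its name, has taken for a name from the list of things; names that differ only in an ending like _2 or _b are one class to them, and where a whole thing is asked for, a point or a joint stands for the part that bears it (a point fixed in the world has none). Each returns a list of dicts, best first, with "p" (0 to 1); they miss things now and then, are a little off and sometimes report something else, mostly with a low value. They report only what shows in the picture. A call takes as long as a camera call. They do not tell look-alikes from the thing itself.
- spot_in(name, camera): "uv" ([column, row] in pixels, amid what is visible of it).
The state is a dict: "time_s": time; "joint_pos": joint angles; "dq": joint speeds; "joint_efforts": joint torques, N m; "eef_pos": TCP position; "eef_rot": TCP orientation; "contact_force": force on the tool from outside, world axes, zero at the start; "torque": the same for the moment, N m; "grip_width": opening from 0.0 (shut) to 1.0 (fully open).
Only numpy, scipy, OpenCV 4.12 (cv2) and the standard library are available. Lean on these libraries where they do the work, as an engineer would, in place of code of your own. Each camera call takes 0.05 s, during which the arm holds its last target.

TASK

Swing the test kiln's lid up and back until it rests on its stop; if any fired round discs are still inside, take them out and lay them flat on the cooling slab, and lay every square clay tile flat on the kiln's floor, side by side and none on another. Then close the lid fully, and only when it is shut press the start button fully down and let it spring back. Leave the other things on the table where they stand.

Things in the scene. Friction and masses are not known exactly. Their poses are not given: they have to be found in the camera images.
- kiln: Top-loading test kiln, fixed: steel-clad box 200 (x) x 320 (y) x 100 mm; origin at the centre of its underside. Open chamber 144 (x) x 270 (y) mm, centred, its floor 45 mm and its rim 100 mm above the table. Lid hinged on its +x rim, lid handle on its -x side, which faces roughly the world's -y (to the robot's right).
- lid (a joint): Kiln lid, 200 x 320 x 22 mm, 0.45 kg, on a free hinge: 0 closed, 2.0 rad (about 115 degrees) fully open, leaning back on its stop. It stays there by its weight; short of upright it falls shut.
- lid_bar (a point): Middle of the lid's handle: round bar 12 mm thick, 130 mm between its arms, parallel to the hinge (kiln y), 50 mm out from the lid's front edge, 250 mm from the hinge; 111 mm above the table when closed. Pinch it from above, one finger between bar and lid; it turns between the fingers as the lid swings. Axes are the lid's, like the kiln's when closed.
- lid_hinge (a point): Point on the hinge line, at the middle of the kiln's +x rim (100 mm from the kiln's axis), 100 mm above the table. With the lid closed the bar lies 250 mm from it towards kiln -x and 11 mm higher; as the lid opens the bar circles up and over about it.
- controller: Grey kiln controller, a box 90 (x) x 110 (y) x 45 mm, fixed on the table, with the start button on top. Origin at the centre of its underside.
- start (a joint): Start button, a spring push button: 0 released, 0.006 m fully down (about 5 N); it springs back by itself.
- start_top (a point): Centre of the top of the round start button (diameter 30 mm) on the controller; it is pressed straight down.
- slab: Cooling slab, a flat white plate 150 (x) x 170 (y) x 15 mm, fixed on the table. Origin at the centre of its underside.
- tile0: Unfired clay tile, square, 46 x 46 x 12 mm, about 50 g, dark grey with a white horseshoe on top; origin at the centre of the face that is underneath at the start (z up, x and y along its edges). It starts on the table. Three or four of the five tiles are present; None from the start means absent.
- tile1: Unfired clay tile, square, 46 x 46 x 12 mm, about 50 g, dark grey with a white horseshoe on top; origin at the centre of the face that is underneath at the start (z up, x and y along its edges). It starts on the table. Three or four of the five tiles are present; None from the start means absent.
- tile2: Unfired clay tile, square, 46 x 46 x 12 mm, about 50 g, dark grey with a white horseshoe on top; origin at the centre of the face that is underneath at the start (z up, x and y along its edges). It starts on the table. Three or four of the five tiles are present; None from the start means absent.
- tile3: Unfired clay tile, square, 46 x 46 x 12 mm, about 50 g, dark grey with a white horseshoe on top; origin at the centre of the face that is underneath at the start (z up, x and y along its edges). It starts on the table. Three or four of the five tiles are present; None from the start means absent.
- tile4: Unfired clay tile, square, 46 x 46 x 12 mm, about 50 g, dark grey with a white horseshoe on top; origin at the centre of the face that is underneath at the start (z up, x and y along its edges). It starts on the table. Three or four of the five tiles are present; None from the start means absent.
- disc0: Fired disc, round, diameter 50 mm, 14 mm thick, about 55 g, white with a glazed face; origin at the centre of the face that is underneath at the start. If present it starts lying on the chamber floor inside the closed kiln; none, one or two are present; None from the start means absent.
- disc1: Fired disc, round, diameter 50 mm, 14 mm thick, about 55 g, white with a glazed face; origin at the centre of the face that is underneath at the start. If present it starts lying on the chamber floor inside the closed kiln; none, one or two are present; None from the start means absent.
- vase: Bystander: terracotta vase, 82 mm thick, 115 mm tall, origin at the centre of its underside.
- tumbler: Bystander, sometimes absent: steel tumbler, 64 mm thick, 130 mm tall, origin at the centre of its underside.
- firebrick: Bystander, sometimes absent: loose half brick, 90 x 105 x 60 mm, origin at the centre of its underside.
Not all that is in view belongs to the job. Leave any orange, pink or red look-alike of the tile1 alone.

How it is judged (in metres and radians):
On the way, in this order (a step that is already met when the one before it is completed fails the run):
1. the lid rests open on its stop (value of joint lid above 1.92 rad), for 0.3 s.
2. with the lid open on its stop, every tile lies flat on the kiln floor and every disc lies flat on the cooling slab (x of tile0 in the frame of kiln between -0.072 and 0.072 m and y of tile0 in the frame of kiln between -0.135 and 0.135 m and ((angle between tile0's own z axis and vertical below 0.1 rad and z of tile0 in the frame of kiln between 0.04 and 0.05 m) or (angle between tile0's own z axis and vertical above 3.04 rad and z of tile0 in the frame of kiln between 0.052 and 0.062 m)) and x of tile1 in the frame of kiln between -0.072 and 0.072 m and y of tile1 in the frame of kiln between -0.135 and 0.135 m and ((angle between tile1's own z axis and vertical below 0.1 rad and z of tile1 in the frame of kiln between 0.04 and 0.05 m) or (angle between tile1's own z axis and vertical above 3.04 rad and z of tile1 in the frame of kiln between 0.052 and 0.062 m)) and x of tile2 in the frame of kiln between -0.072 and 0.072 m and y of tile2 in the frame of kiln between -0.135 and 0.135 m and ((angle between tile2's own z axis and vertical below 0.1 rad and z of tile2 in the frame of kiln between 0.04 and 0.05 m) or (angle between tile2's own z axis and vertical above 3.04 rad and z of tile2 in the frame of kiln between 0.052 and 0.062 m)) and x of tile3 in the frame of kiln between -0.072 and 0.072 m and y of tile3 in the frame of kiln between -0.135 and 0.135 m and ((angle between tile3's own z axis and vertical below 0.1 rad and z of tile3 in the frame of kiln between 0.04 and 0.05 m) or (angle between tile3's own z axis and vertical above 3.04 rad and z of tile3 in the frame of kiln between 0.052 and 0.062 m)) and x of tile4 in the frame of kiln between -0.072 and 0.072 m and y of tile4 in the frame of kiln between -0.135 and 0.135 m and ((angle between tile4's own z axis and vertical below 0.1 rad and z of tile4 in the frame of kiln between 0.04 and 0.05 m) or (angle between tile4's own z axis and vertical above 3.04 rad and z of tile4 in the frame of kiln between 0.052 and 0.062 m)) and x of disc0 in the frame of slab between -0.07 and 0.07 m and y of disc0 in the frame of slab between -0.08 and 0.08 m and ((angle between disc0's own z axis and vertical below 0.1 rad and z of disc0 in the frame of slab between 0.01 and 0.02 m) or (angle between disc0's own z axis and vertical above 3.04 rad and z of disc0 in the frame of slab between 0.024 and 0.034 m)) and x of disc1 in the frame of slab between -0.07 and 0.07 m and y of disc1 in the frame of slab between -0.08 and 0.08 m and ((angle between disc1's own z axis and vertical below 0.1 rad and z of disc1 in the frame of slab between 0.01 and 0.02 m) or (angle between disc1's own z axis and vertical above 3.04 rad and z of disc1 in the frame of slab between 0.024 and 0.034 m)) and linear speed of each of tile0, tile1, tile2, tile3, tile4, disc0, disc1 below 0.02 m/s and value of joint lid above 1.92 rad), for 0.3 s.
3. the lid is fully closed (value of joint lid below 0.03 rad), for 0.3 s.
4. the start button is pressed fully down (value of joint start above 0.005 m), for 0.05 s.
At the end, for the whole second after the job is handed in: Every present tile lies flat (0.1 rad, 5 mm) on the kiln floor and every present disc flat on the slab, its centre 5 mm or more inside the edge, all at rest; lid closed (under 0.03 rad); start button pressed (over 5 of 6 mm) after that and sprung back (under 1.5 mm) (x of tile0 in the frame of kiln between -0.072 and 0.072 m and y of tile0 in the frame of kiln between -0.135 and 0.135 m and ((angle between tile0's own z axis and vertical below 0.1 rad and z of tile0 in the frame of kiln between 0.04 and 0.05 m) or (angle between tile0's own z axis and vertical above 3.04 rad and z of tile0 in the frame of kiln between 0.052 and 0.062 m)) and x of tile1 in the frame of kiln between -0.072 and 0.072 m and y of tile1 in the frame of kiln between -0.135 and 0.135 m and ((angle between tile1's own z axis and vertical below 0.1 rad and z of tile1 in the frame of kiln between 0.04 and 0.05 m) or (angle between tile1's own z axis and vertical above 3.04 rad and z of tile1 in the frame of kiln between 0.052 and 0.062 m)) and x of tile2 in the frame of kiln between -0.072 and 0.072 m and y of tile2 in the frame of kiln between -0.135 and 0.135 m and ((angle between tile2's own z axis and vertical below 0.1 rad and z of tile2 in the frame of kiln between 0.04 and 0.05 m) or (angle between tile2's own z axis and vertical above 3.04 rad and z of tile2 in the frame of kiln between 0.052 and 0.062 m)) and x of tile3 in the frame of kiln between -0.072 and 0.072 m and y of tile3 in the frame of kiln between -0.135 and 0.135 m and ((angle between tile3's own z axis and vertical below 0.1 rad and z of tile3 in the frame of kiln between 0.04 and 0.05 m) or (angle between tile3's own z axis and vertical above 3.04 rad and z of tile3 in the frame of kiln between 0.052 and 0.062 m)) and x of tile4 in the frame of kiln between -0.072 and 0.072 m and y of tile4 in the frame of kiln between -0.135 and 0.135 m and ((angle between tile4's own z axis and vertical below 0.1 rad and z of tile4 in the frame of kiln between 0.04 and 0.05 m) or (angle between tile4's own z axis and vertical above 3.04 rad and z of tile4 in the frame of kiln between 0.052 and 0.062 m)) and x of disc0 in the frame of slab between -0.07 and 0.07 m and y of disc0 in the frame of slab between -0.08 and 0.08 m and ((angle between disc0's own z axis and vertical below 0.1 rad and z of disc0 in the frame of slab between 0.01 and 0.02 m) or (angle between disc0's own z axis and vertical above 3.04 rad and z of disc0 in the frame of slab between 0.024 and 0.034 m)) and x of disc1 in the frame of slab between -0.07 and 0.07 m and y of disc1 in the frame of slab between -0.08 and 0.08 m and ((angle between disc1's own z axis and vertical below 0.1 rad and z of disc1 in the frame of slab between 0.01 and 0.02 m) or (angle between disc1's own z axis and vertical above 3.04 rad and z of disc1 in the frame of slab between 0.024 and 0.034 m)) and linear speed of each of tile0, tile1, tile2, tile3, tile4, disc0, disc1 below 0.02 m/s and value of joint lid below 0.03 rad and value of joint start below 0.0015 m); the robot touches nothing.
It fails at once if the start button is pressed while the lid is not shut (value of joint start above 0.003 m and value of joint lid above 0.06 rad).
It fails at once if the vase is moved more than 30 mm or tipped (distance of vase from where it was at the start of the episode above 0.03 m or angle between vase's own z axis and vertical above 0.4 rad).
It fails at once if the tumbler is moved more than 30 mm or tipped (distance of tumbler from where it was at the start of the episode above 0.03 m or angle between tumbler's own z axis and vertical above 0.4 rad).
It fails at once if the firebrick is moved more than 30 mm or tipped (distance of firebrick from where it was at the start of the episode above 0.03 m or angle between firebrick's own z axis and vertical above 0.4 rad).
Of tile0, tile1, tile2, tile3, tile4 only 3 to 4 are there at a start; the rules pass over those that are not, and their reading is None.
Of disc0, disc1, tumbler, firebrick only 1 to 3 are there at a start; the rules pass over those that are not, and their reading is None.
At some moment in a run one of tile0, tile1, tile2, tile3, tile4 may be knocked a few centimetres aside while the robot is not near it.
Once in a run the grip may slacken for a moment while it holds something.
It also fails if it takes over 210 s, if anything falls off the work surface, if the arm or the gripper's body presses on something with over 40 N, if the wrist force passes 120 N, or if a joint passes its speed limit or range.

## Working session

There is one attempt and no reset: what is moved stays moved. The work goes in short steps, Python scripts to look and compute and a shell command to move; the robot and the scene stay as the last step left them, time stands still between calls to the robot, and variables do not carry over. Pictures are saved under pics/ and viewed, and the job is handed in when it is done.

```bash
ls; mkdir -p pics; python3 - <<'E'
from workcell import *
import cv2
print(state())
for n in ("scene","top"):
    im=camera(n); cv2.imwrite(f"pics/{n}0.png",im)
    c=get_calibration(n); print(n,c)
E
```

```text
pics
{'time_s': 0.0, 'joint_pos': array([-7.20568531e+01,  1.72162061e+01,  8.71817123e+01,  1.77124871e-03,
        7.56708190e+01, -3.81311407e+00]), 'dq': array([-0.10235667, -0.06421946, -0.01727563, -0.01646431,  0.04437828,
       -0.03538676]), 'joint_efforts': array([-7.04049635e-04, -5.43496585e+01, -3.61797631e+01, -6.06776257e-05,
        4.02006990e-03,  1.80522972e-05]), 'eef_pos': array([ 0.20381584, -0.51057829,  0.23070536]), 'eef_rot': array([-95.24286472,  89.93124124, 106.51295685]), 'contact_force': array([-0.17066996,  0.08728015,  0.21898967]), 'torque': array([ 0.03211294,  0.01892197, -0.00342272]), 'grip_width': 1.0017005959845262}
scene {'camera_matrix': array([[499.76342563,   0.        , 246.77307393],
       [  0.        , 499.76342563, 195.39492904],
       [  0.        ,   0.        ,   1.        ]]), 'k1': -0.09101428234010775, 'R': array([[-0.63307833,  0.77405827,  0.00675492],
       [ 0.65807993,  0.54277719, -0.52184646],
       [-0.40760599, -0.32592441, -0.85301268]]), 't': array([ 0.39980859, -0.26045415,  1.67700219])}
top {'camera_matrix': array([[382.94108642,   0.        , 251.38160756],
       [  0.        , 382.94108642, 195.13978949],
       [  0.        ,   0.        ,   1.        ]]), 'k1': -0.06512761651390742, 'R': array([[ 0.02460504, -0.99969589, -0.00165031],
       [-0.98056224, -0.0238126 , -0.19475795],
       [ 0.19465943,  0.00641026, -0.98084995]]), 't': array([-0.1091592 ,  0.54597568,  1.1377731 ])}
```

View pics/scene0.png

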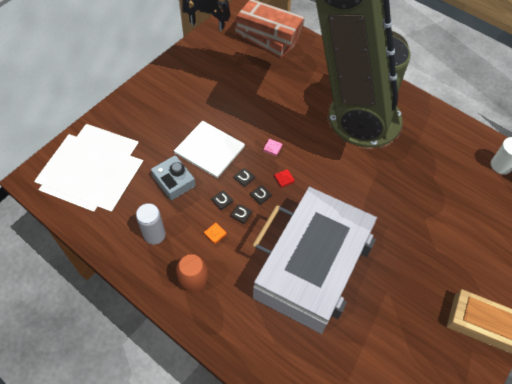

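View pics/top0.png

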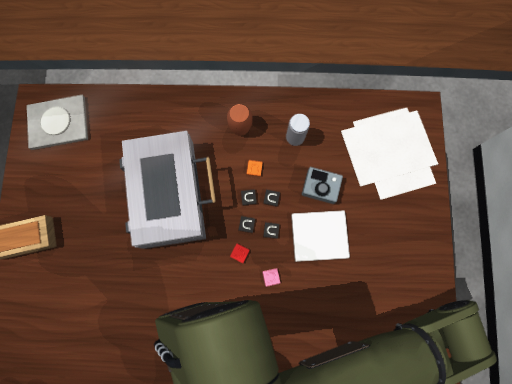

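```bash
cat > h.py <<'E'
import numpy as np, cv2
from workcell import *
from scipy.spatial.transform import Rotation as Ro
from scipy.optimize import least_squares
def proj(n,X):
    c=get_calibration(n);p=np.atleast_2d(X)@c['R'].T+c['t'];s=p[:,:2]/p[:,2:]
    s=s*(1+c['k1']*(s**2).sum(1,keepdims=True));K=c['camera_matrix']
    return s*K[0,0]+K[:2,2]
def unproj(n,uv,z):
    c=get_calibration(n);K=c['camera_matrix']
    d=(np.array(uv,float)-K[:2,2])/K[0,0];s=d.copy()
    for _ in range(20): s=d/(1+c['k1']*(s@s))
    r=c['R'].T@np.r_[s,1];o=-c['R'].T@c['t']
    return o+r*(z-o[2])/r[2]
def tri(uvs,ns=("scene","top")):
    f=lambda X:np.concatenate([proj(n,X)[0]-u for n,u in zip(ns,uvs)])
    r=least_squares(f,[.5,0,.05]);return r.x,np.abs(r.fun).max()
def crop(n,im,c0,r0,w,h,k,name):
    cv2.imwrite(f"pics/{name}.png",cv2.resize(im[r0:r0+h,c0:c0+w],None,fx=k,fy=k,interpolation=cv2.INTER_CUBIC))
def Rt(): 
    s=state();return Ro.from_euler('xyz',s['eef_rot'],degrees=True).as_matrix()
def delta(target,yaw=None):
    """tool shift for a world TCP target; yaw(deg): wanted heading of jaw (tool y) axis"""
    s=state();R=Rt();d=R.T@(np.array(target)-s['eef_pos']);print('tcp',s['eef_pos'].round(4),'shift',d.round(4))
    y=R[:,1];a=np.degrees(np.arctan2(y[1],y[0]));print('jaw heading',a.round(2),'tool axes',R.round(3).tolist())
    if yaw is not None:
        w=(yaw-a+90)%180-90;print('world turn',w,'=> tool x rot rad',-np.radians(w))
E
python3 - <<'E'
from h import *
for n in ("scene","top"):
    im=camera(n)
    for k in ['kiln','lid_bar','controller','start_top','slab','tile0','disc0','vase','tumbler','firebrick']:
        print(n,k,[(np.round(d['uv'],1).tolist(),round(d['p'],2)) for d in spot_in(k,n)][:9])
    if n=='top':
        crop(n,im,110,110,130,150,4,'c1'); crop(n,im,230,140,130,150,4,'c2')
    else: crop(n,im,140,120,250,215,3,'c3')
E
```

```text
scene kiln [([312.9, 255.2], 0.94), ([314.3, 253.5], 0.58)]
scene lid_bar [([312.7, 253.5], 0.76), ([175.9, 168.2], 0.69)]
scene controller [([172.3, 178.1], 0.77)]
scene start_top []
scene slab [([210.0, 146.6], 0.57)]
scene tile0 [([259.8, 194.8], 0.82), ([239.6, 216.3], 0.8), ([212.9, 235.2], 0.75), ([284.1, 176.6], 0.74), ([242.3, 174.6], 0.7), ([222.3, 196.7], 0.68), ([274.5, 145.3], 0.53)]
scene disc0 [([312.7, 248.2], 0.37)]
scene vase [([193.6, 270.1], 0.78)]
scene tumbler [([151.2, 223.6], 0.63)]
scene firebrick []
top kiln [([159.6, 192.5], 0.68)]
top lid_bar [([159.7, 189.7], 0.66)]
top controller [([321.4, 188.6], 0.6)]
top start_top [([247.5, 196.8], 0.54)]
top slab [([322.1, 235.6], 0.65), ([160.9, 186.7], 0.28)]
top tile0 [([237.0, 253.3], 0.78), ([272.7, 231.4], 0.75), ([271.2, 199.4], 0.68), ([252.3, 167.5], 0.62), ([269.6, 277.5], 0.62), ([246.0, 221.5], 0.53)]
top disc0 []
top vase [([238.6, 120.0], 0.89)]
top tumbler []
top firebrick [([323.1, 185.3], 0.58), ([245.4, 224.6], 0.32)]
```

View pics/c1.png

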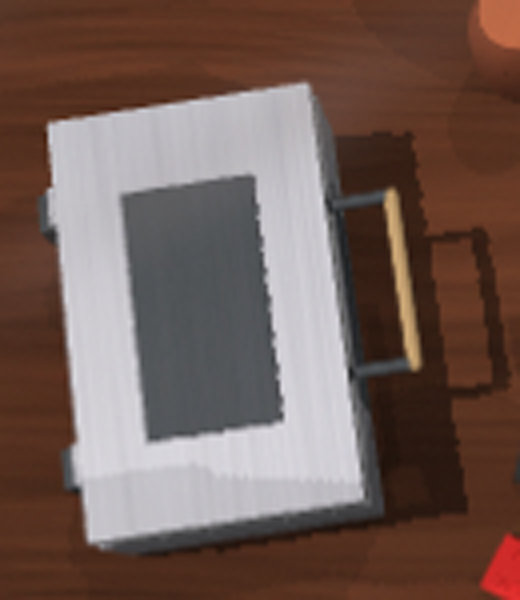

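View pics/c2.png

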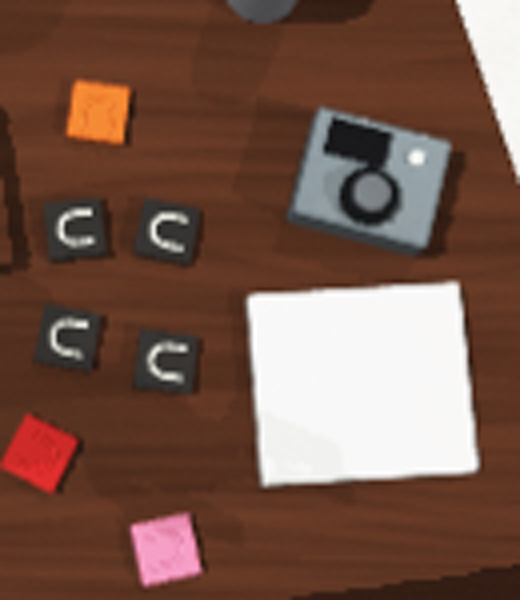

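View pics/c3.png

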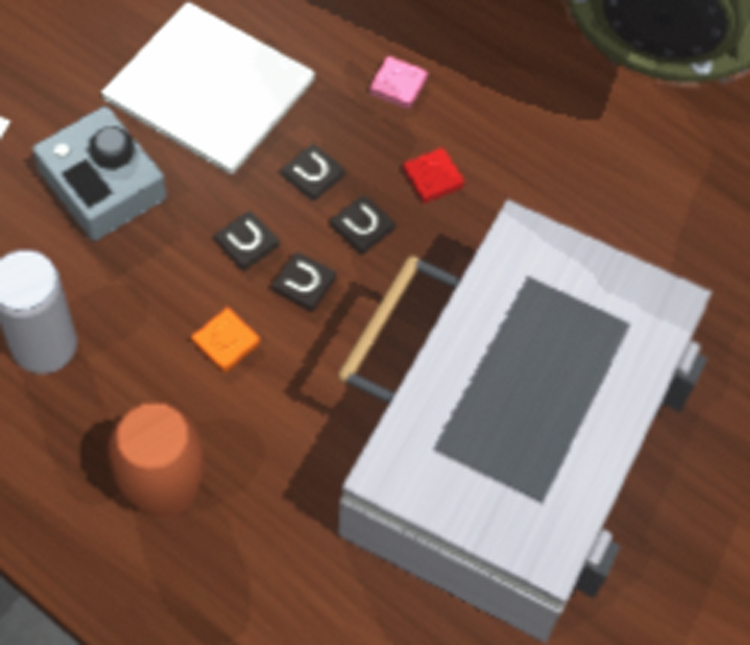

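```bash
cat >> h.py <<'E'
def segtiles(im,n='top',z=.012,roi=None,thr=75):
    g=im.max(2).astype(np.uint8);sat=im.max(2).astype(int)-im.min(2)
    return g,sat
E
python3 - <<'E'
from h import *
Lk=np.array([[-100,-160,122],[-100,160,122],[100,-160,122],[100,160,122],[-150,-65,111],[-150,65,111]])/1e3
T=np.array([[187,131],[200.75,235],[122,140.5],[132,245.75],[207.75,158.75],[213.5,202]])
S=np.array([[254.3,283.3],[309.3,187],[327.7,320.7],[376.7,217.3],[255.3,245.3],[278.3,206.7]])
def X(p,L): 
    R=Ro.from_euler('z',p[2]).as_matrix();return L@R.T+[p[0],p[1],0]
f=lambda p:np.r_[(proj('top',X(p,Lk))-T).ravel(),(proj('scene',X(p,Lk))-S).ravel()]
r=least_squares(f,[.5,.15,1.57]);p=r.x
print('kiln',p[:2],np.degrees(p[2]),r.fun.round(1))
print('bar',X(p,np.array([[-.150,0,.111]])),'hinge',X(p,np.array([[.1,0,.1]])))
Ls=np.array([[75,85,15],[75,-85,15],[-75,-85,15],[-75,85,15]])/1e3
T=np.array([[292,214],[344.75,210.75],[349.5,257.5],[295.5,261.5]]);S=np.array([[217.7,177],[174.3,150.7],[203.3,121],[245,144.7]])
f=lambda p:np.r_[(proj('top',X(p,Ls))-T).ravel(),(proj('scene',X(p,Ls))-S).ravel()]
r=least_squares(f,[.4,-.25,0]);print('slab',r.x[:2],np.degrees(r.x[2]),r.fun.round(1))
print('btn',tri([(177.3,167.7),(322.75,187.5)]))
for k,t,s in zip('ABCD',[(76,230),(168,232),(69,338),(167,362)],[(303,281),(246,241),(362,223),(313,172)]):
    t=np.array(t)/4+[230,140];s=np.array(s)/3+[140,120]
    print(k,tri([s,t])[0].round(4),unproj('top',t,.012).round(4),unproj('scene',s,.012).round(4))
print('vase',tri([(193.6,270.1),(238.6,120)]),'tum',unproj('top',(299,122),.13),unproj('scene',(148,211),.13))
E
```

```text
kiln [0.55557008 0.17548428] 100.35601608278773 [-0.4 -0.6 -0.6 -0.6 -0.3 -0.  -0.5 -0.7 -0.4 -0.2 -0.3 -1.6  0.4 -1.8
  0.3 -0.2  0.2 -1.5 -0.2  0.  -0.1 -0.8 -0.5  0.3]
bar [[0.58253469 0.02792782 0.111     ]] hinge [[0.53759368 0.27385526 0.1       ]]
slab [ 0.43247411 -0.31498664] 4.663092944783073 [-0.7 -0.7 -0.6 -0.5 -0.5 -0.  -0.6 -0.7 -0.4 -1.4 -0.  -0.5 -0.4 -0.8
  0.2 -1.1]
btn (array([ 0.57638835, -0.31633246,  0.05854144]), np.float64(0.42328617266986157))
A [ 0.551  -0.0879  0.0006] [ 0.5488 -0.088   0.012 ] [ 0.556  -0.0838  0.012 ]
B [ 0.5513 -0.1624 -0.0012] [ 0.549  -0.1621  0.012 ] [ 0.5569 -0.1566  0.012 ]
C [ 0.4624 -0.0843  0.0025] [ 0.4614 -0.0847  0.012 ] [ 0.467  -0.0807  0.012 ]
D [ 4.451e-01 -1.629e-01  3.000e-04] [ 0.4442 -0.1628  0.012 ] [ 0.4509 -0.1575  0.012 ]
vase (array([ 0.79078177, -0.05010198,  0.06845778]), np.float64(0.38700917974813365)) tum [ 0.76286849 -0.23507032  0.13      ] [ 0.75925017 -0.23864773  0.13      ]
```

```bash
python3 - <<'E'
from h import *
delta([0.5835,0.029,0.2],100.4)
print(state()['joint_pos'].round(1))
E
```

```text
tcp [ 0.2039 -0.5108  0.2313] shift [ 0.0313 -0.3606 -0.5527]
jaw heading -68.24 tool axes [[-0.0, 0.371, -0.929], [0.0, -0.929, -0.371], [-1.0, -0.0, 0.0]]
world turn -11.36272441371284 => tool x rot rad 0.1983169530160314
[-72.1  17.2  87.1  -0.   75.7  -3.8]
```

```bash
python3 -m handwheel '[[0.099,0,0,0,0,0,0.5],[0.099,0,0,0,0,0,0.5],[0,0,0,0,0,0,0.5]]' 30; python3 - <<'E'
from h import *
delta([0.5835,0.029,0.2],100.4)
E
```

```text
time_s: 1.58
eef_pos: [0.2039, -0.5108, 0.2313]
eef_rot: [137.9, 90.0, -31.7]
contact_force: [-0.5, 0.8, -0.2]
grip_width: 0.5
tcp [ 0.2039 -0.5108  0.2313] shift [ 0.0313 -0.462  -0.4712]
jaw heading -79.55 tool axes [[0.0, 0.181, -0.983], [-0.0, -0.983, -0.181], [-1.0, 0.0, -0.0]]
world turn -0.05080750430863645 => tool x rot rad 0.0008867582349069114
```

```bash
python3 -m handwheel '[[0,0,0,0,-0.03,-0.03,0.5],[0,0,0,0,-0.036,-0.036,0.5],[0,0,0,0,-0.036,-0.036,0.5],[0,0,0,0,-0.036,-0.036,0.5],[0,0,0,0,-0.036,-0.036,0.5]]'
python3 -m handwheel '[[0,0,0,0,-0.036,-0.036,0.5],[0,0,0,0,-0.036,-0.036,0.5],[0,0,0,0,-0.036,-0.036,0.5],[0,0,0,0,-0.036,-0.036,0.5],[0,0,0,0,-0.036,-0.036,0.5]]'
python3 -m handwheel '[[0,0,0,0,-0.036,-0.036,0.5],[0,0,0,0,-0.036,-0.036,0.5],[0,0,0,0,0,0,0.5],[0,0,0,0,0,0,0.5]]'
python3 - <<'E'
from h import *
delta([0.5835,0.029,0.2],100.4)
for n in("scene","top"):
    im=camera(n);t=state()['eef_pos'];p=proj(n,t)[0];print(n,p)
    c,r=(int(p[0])-50,int(p[1])-50);crop(n,im,c,r,100,100,5,'g1'+n);print(c,r)
E
```

```text
time_s: 2.2
eef_pos: [0.3443, -0.3068, 0.2315]
eef_rot: [126.8, 90.0, -42.7]
contact_force: [0.9, -0.4, -0.3]
grip_width: 0.5
time_s: 2.82
eef_pos: [0.4889, -0.0971, 0.2315]
eef_rot: [152.8, 90.0, -16.7]
contact_force: [0.4, -0.8, 0.8]
grip_width: 0.5
time_s: 3.32
eef_pos: [0.5456, -0.015, 0.2311]
eef_rot: [0.7, 90.0, -168.8]
contact_force: [-0.6, -0.6, 0.1]
grip_width: 0.501
tcp [ 0.5456 -0.015   0.2311] shift [ 0.0311 -0.0364 -0.0453]
jaw heading -79.48 tool axes [[-0.0, 0.183, -0.983], [-0.0, -0.983, -0.183], [-1.0, 0.0, 0.0]]
world turn -0.11951068492322747 => tool x rot rad 0.002085854943223866
scene [264.21506221 183.3116124 ]
214 133
top [221.08516744 182.48961025]
171 132
```

```bash
python3 -c "
import cv2,numpy as np
cv2.imwrite('pics/g1.png',np.hstack([cv2.imread('pics/g1scene.png'),cv2.imread('pics/g1top.png')])[:, :800] if 0 else cv2.resize(np.hstack([cv2.imread('pics/g1scene.png'),cv2.imread('pics/g1top.png')]),(800,400)))"
```

```text
(no output)
```

View pics/g1.png

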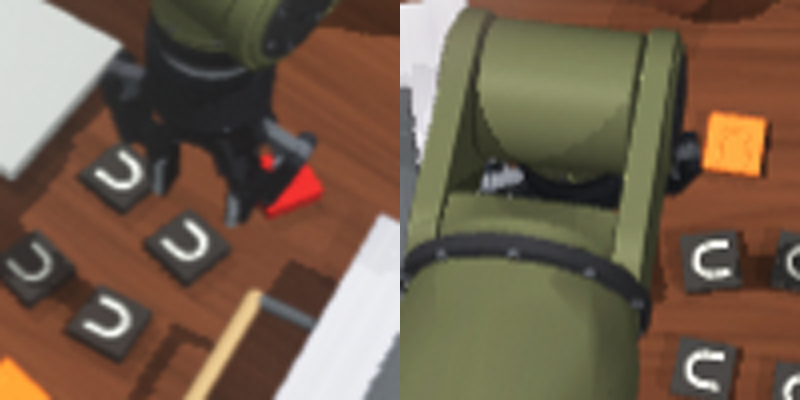

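```bash
python3 -m handwheel '[[0,0,0,0.0,-0.018,-0.022,0.5],[0,0,0,0.0,-0.0175,-0.022,0.5],[0,0,0,0.05,0,0,0.5],[0,0,0,0,0,0,0.5],[0,0,0,0,0,0,0.5]]'
python3 - <<'E'
from h import *
delta([0.5825,0.028,0.092],100.4)
im=camera("scene");t=state()['eef_pos'];p=proj("scene",t)[0];print(p,int(p[0])-60,int(p[1])-50)
crop("scene",im,int(p[0])-60,int(p[1])-50,120,100,6,'g2')
E
```

```text
time_s: 4.05
eef_pos: [0.5831, 0.0273, 0.1832]
eef_rot: [167.9, 89.9, -1.8]
contact_force: [0.2, 0.5, 0.5]
grip_width: 0.501
tcp [0.5831 0.0273 0.1832] shift [ 0.0912 -0.0008  0.0006]
jaw heading -79.63 tool axes [[0.002, 0.18, -0.984], [-0.0, -0.984, -0.18], [-1.0, 0.0, -0.002]]
world turn 0.02824285290074613 => tool x rot rad -0.0004929307732744512
[267.57441419 212.07926367] 207 162
```

View pics/g2.png

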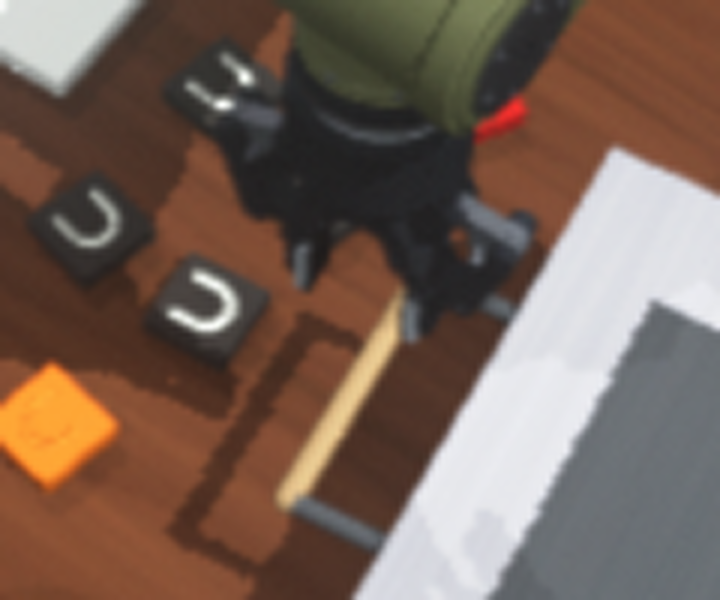

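```bash
python3 -m handwheel '[[0,0,0,0.04,0,0,0.5],[0,0,0,0.03,0,0,0.5],[0,0,0,0.021,0,0,0.5],[0,0,0,0,0,0,0.5]]' 30
python3 -m handwheel '[[0,0,0,0,0,0,0],[0,0,0,0,0,0,0],[0,0,0,0,0,0,0],[0,0,0,0,0,0,0],[0,0,0,0,0,0,0]]' 30
python3 - <<'E'
from h import *
delta([0.5825,0.028,0.092],100.4)
# arc waypoints: tool shifts. plane coords (a along kiln +x, z) about hinge
import math
r=math.hypot(.25,.011);p0=math.pi-math.atan2(.011,.25)
prev=None
for i in range(0,13):
    th=math.radians(i*9.6);a=p0-th;q=(r*math.cos(a),r*math.sin(a))
    if prev: print(i*9.6,'x %.4f y %.4f'%(-(q[1]-prev[1]),-(q[0]-prev[0])))
    prev=q
E
```

```text
time_s: 4.6
eef_pos: [0.5827, 0.0277, 0.0907]
eef_rot: [-14.1, 90.0, 176.3]
contact_force: [1.1, -1.2, -0.0]
grip_width: 0.5
time_s: 5.22
eef_pos: [0.5835, 0.0282, 0.092]
eef_rot: [173.0, 89.9, 3.4]
contact_force: [-1.2, 1.2, 6.8]
grip_width: 0.135
tcp [0.5835 0.0282 0.092 ] shift [0.    0.    0.001]
jaw heading -79.58 tool axes [[0.003, 0.181, -0.984], [0.0, -0.984, -0.181], [-1.0, 0.0, -0.003]]
world turn -0.0206921243988063 => tool x rot rad 0.00036114569999142214
9.6 x -0.0415 y -0.0053
19.2 x -0.0401 y -0.0122
28.799999999999997 x -0.0375 y -0.0187
38.4 x -0.0338 y -0.0247
48.0 x -0.0292 y -0.0300
57.599999999999994 x -0.0238 y -0.0344
67.2 x -0.0178 y -0.0379
76.8 x -0.0112 y -0.0404
86.39999999999999 x -0.0043 y -0.0417
96.0 x 0.0027 y -0.0418
105.6 x 0.0096 y -0.0408
115.19999999999999 x 0.0163 y -0.0386
```

```bash
python3 -m handwheel '[[0,0,0,-0.0205,-0.0015,0,0],[0,0,0,-0.021,-0.0038,0,0],[0,0,0,-0.0202,-0.0053,0,0],[0,0,0,-0.0199,-0.0069,0,0]]' 35
python3 -m handwheel '[[0,0,0,-0.019,-0.0086,0,0],[0,0,0,-0.0185,-0.0101,0,0],[0,0,0,-0.0174,-0.0117,0,0],[0,0,0,-0.0164,-0.013,0,0]]'
python3 -m handwheel '[[0,0,0,-0.015,-0.0145,0,0],[0,0,0,-0.0142,-0.0155,0,0],[0,0,0,-0.0125,-0.0167,0,0],[0,0,0,-0.0113,-0.0177,0,0],[0,0,0,0,0,0,0]]'
python3 - <<'E'
from h import *
delta([0.5825,0.028,0.092],100.4)
E
```

```text
time_s: 5.72
eef_pos: [0.5803, 0.0447, 0.1736]
eef_rot: [147.3, 89.8, -22.3]
contact_force: [5.5, -2.6, -1.9]
grip_width: 0.123
time_s: 6.22
eef_pos: [0.5727, 0.0862, 0.2461]
eef_rot: [135.6, 89.7, -34.0]
contact_force: [4.4, -12.5, 7.5]
grip_width: 0.127
time_s: 6.85
eef_pos: [0.561, 0.1506, 0.3009]
eef_rot: [158.0, 89.5, -11.6]
contact_force: [-0.3, -14.4, 20.0]
grip_width: 0.124
tcp [0.561  0.1506 0.3009] shift [0.2092 0.1238 0.0025]
jaw heading -79.6 tool axes [[0.008, 0.181, -0.984], [-0.002, -0.984, -0.181], [-1.0, 0.003, -0.008]]
world turn -0.003138570731721302 => tool x rot rad 5.477839307526435e-05
```

```bash
python3 -m handwheel '[[0,0,0,-0.011,-0.0175,0,0],[0,0,0,-0.0090,-0.0188,0,0],[0,0,0,-0.0063,-0.0198,0,0],[0,0,0,-0.0048,-0.0205,0,0],[0,0,0,0,0,0,0]]'
python3 - <<'E'
from h import *
delta([0.5825,0.028,0.092],100.4)
print(state()['contact_force'])
E
```

```text
time_s: 7.48
eef_pos: [0.5463, 0.228, 0.3292]
eef_rot: [-178.3, 89.8, 12.2]
contact_force: [3.7, -2.5, 9.6]
grip_width: 0.125
tcp [0.5463 0.228  0.3292] shift [0.2371 0.2033 0.0018]
jaw heading -79.5 tool axes [[0.004, 0.182, -0.983], [0.001, -0.983, -0.182], [-1.0, -0.0, -0.004]]
world turn -0.09513160321057512 => tool x rot rad 0.0016603596987253444
[ 3.69384443 -2.54586807  9.6493681 ]
```

```bash
python3 -m handwheel '[[0,0,0,-0.003,-0.0207,0,0],[0,0,0,-0.0013,-0.021,0,0],[0,0,0,0.0004,-0.021,0,0],[0,0,0,0.0022,-0.0208,0,0]]'
python3 -m handwheel '[[0,0,0,0.0039,-0.0206,0,0],[0,0,0,0.0057,-0.0202,0,0],[0,0,0,0.0035,-0.010,0,0],[0,0,0,0,0,0,0]]'
python3 - <<'E'
from h import *
delta([0.5825,0.028,0.092],100.4)
h=np.array([.5376,.2739,.1]);s=state();p=s['eef_pos']+[0,0,.019]-h
a=p[:2]@[-.18,.984];print('angle',np.degrees(np.pi-np.arctan2(p[2],a))-2.5,np.hypot(a,p[2]),s['contact_force'])
im=camera("scene");cv2.imwrite('pics/s3.png',im)
E
```

```text
time_s: 7.98
eef_pos: [0.531, 0.3102, 0.3294]
eef_rot: [-168.7, 89.9, 21.7]
contact_force: [6.2, 0.1, -0.4]
grip_width: 0.121
time_s: 8.48
eef_pos: [0.5215, 0.3601, 0.3155]
eef_rot: [-64.2, 90.0, 126.3]
contact_force: [3.4, 1.5, 4.1]
grip_width: 0.122
tcp [0.5215 0.3601 0.3155] shift [0.2234 0.3377 0.0004]
jaw heading -79.52 tool axes [[-0.0, 0.182, -0.983], [0.0, -0.983, -0.182], [-1.0, -0.0, 0.0]]
world turn -0.08032625943042149 => tool x rot rad 0.0014019577028719999
angle 108.01169074232409 0.25033838528041885 [3.43139157 1.53672722 4.11421844]
```

View pics/s3.png

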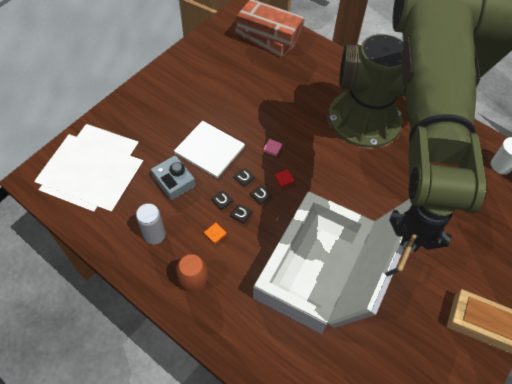

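```bash
python3 -m handwheel '[[0,0,0,0.0055,-0.0135,0,0],[0,0,0,0.006,-0.0125,0,0],[0,0,0,0,0,0,0],[0,0,0,0,0,0,0]]'
python3 - <<'E'
from h import *
h=np.array([.5376,.2739,.1]);s=state();p=s['eef_pos']+[0,0,.019]-h
a=p[:2]@[-.18,.984];print('angle',np.degrees(np.pi-np.arctan2(p[2],a))-2.5,np.hypot(a,p[2]),s['contact_force'])
E
```

```text
time_s: 9.02
eef_pos: [0.517, 0.3847, 0.3039]
eef_rot: [1.5, 90.0, -168.0]
contact_force: [1.4, 0.0, 0.2]
grip_width: 0.123
angle 114.32949805141297 0.24975422121599997 [1.36917346 0.00686368 0.21760466]
```

```bash
python3 -m handwheel '[[0,0,0,0.0015,-0.0035,0,0],[0,0,0,0,0,0,0],[0,0,0,0,0,0,0.35],[0,0,0,0,0,0,0.35],[0,0,0,0,0,0,0.35]]'
python3 -m handwheel '[[0,0,0,-0.04,0,0,0.35],[0,0,0,-0.03,0.0,0,0.35],[0,0,0,-0.00,0.03,0,0.5],[0,0,0,-0.00,0.06,0,0.8],[0,0,0,0,0.06,0,0.8]]'
python3 -m handwheel '[[0,0,0,0,0.06,0,0.8],[0,0,0,0,0.06,0,0.8],[0,0,0,0,0.06,0,0.8],[0,0,0,0,0.04,0.04,0.8],[0,0,0,0,0.03,0.03,0.8]]'
python3 - <<'E'
from h import *
print(state()['contact_force'])
for n in ("scene","top"):
    im=camera(n);cv2.imwrite(f'pics/{n}4.png',im)
    for k in ('disc0','tile0'): print(n,k,[(np.round(d['uv'],1).tolist(),round(d['p'],2)) for d in spot_in(k,n)][:9])
E
```

```text
time_s: 9.65
eef_pos: [0.5164, 0.3879, 0.3027]
eef_rot: [-7.5, 90.0, -177.0]
contact_force: [0.3, 0.3, -0.5]
grip_width: 0.349
time_s: 10.28
eef_pos: [0.5436, 0.2389, 0.3727]
eef_rot: [-17.1, 90.0, 173.4]
contact_force: [1.7, 0.1, 0.3]
grip_width: 0.802
time_s: 10.9
eef_pos: [0.5191, -0.02, 0.3727]
eef_rot: [-35.0, 90.0, 155.4]
contact_force: [0.1, -0.1, 0.7]
grip_width: 0.799
[ 0.1143237  -0.09903093  0.65274098]
scene disc0 []
scene tile0 [([261.8, 194.5], 0.73), ([211.6, 235.1], 0.73), ([219.9, 199.8], 0.68), ([242.0, 176.6], 0.64), ([286.1, 177.8], 0.63), ([151.8, 222.1], 0.57)]
top disc0 []
top tile0 [([239.0, 255.4], 0.71), ([246.3, 221.9], 0.7), ([247.2, 195.0], 0.67), ([274.4, 233.3], 0.58), ([273.5, 198.2], 0.54), ([269.4, 274.9], 0.54), ([253.0, 170.2], 0.53)]
```

View pics/scene4.png

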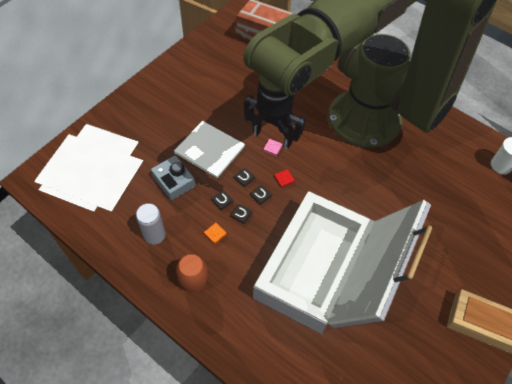

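View pics/top4.png

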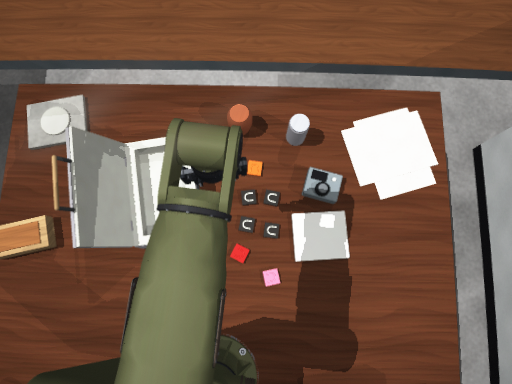

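```bash
python3 -m handwheel '[[0,0,0,0,0.05,0.03,0.8],[0,0,0,0,0.05,0.03,0.8],[0,0,0,0,0.04,0.02,0.8],[0,0,0,0.04,0,0,0.8],[0,0,0,0.04,0,0,0.8]]'
python3 - <<'E'
from h import *
print(state()['eef_pos'])
for n,b in (("scene",(245,180,200,160)),("top",(60,115,180,145))):
    im=camera(n);crop(n,im,*b,4,f'{n}5')
    x=cv2.imread(f'pics/{n}5.png').astype(float);cv2.imwrite(f'pics/{n}5.png',np.clip((x-100)*1.65,0,255))
E
```

```text
time_s: 11.82
eef_pos: [0.4672, -0.1703, 0.2916]
eef_rot: [-168.9, 90.0, 21.6]
contact_force: [0.6, 0.0, -0.9]
grip_width: 0.801
[ 0.46716997 -0.17027384  0.29160247][ WARN:0@3.562] global loadsave.cpp:1063 imwrite_ Unsupported depth image for selected encoder is fallbacked to CV_8U.
```

View pics/scene5.png

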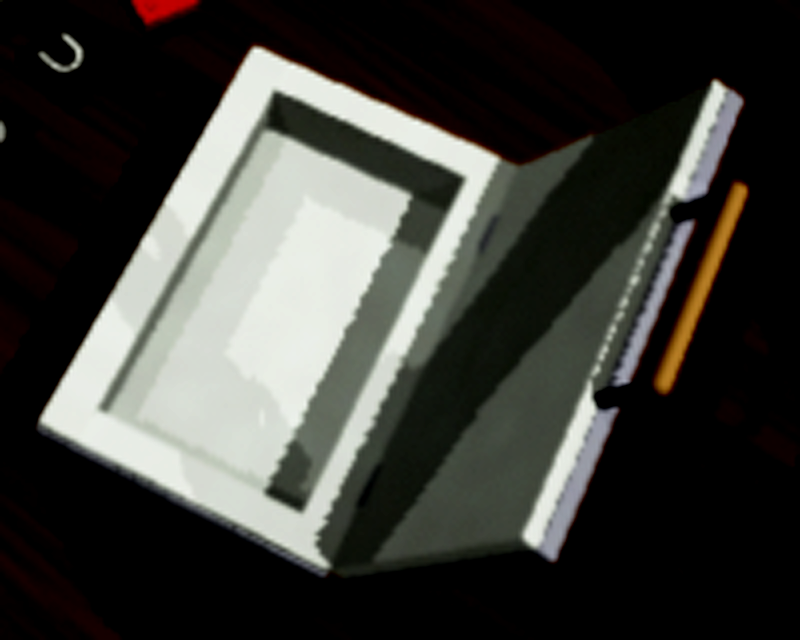

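View pics/top5.png

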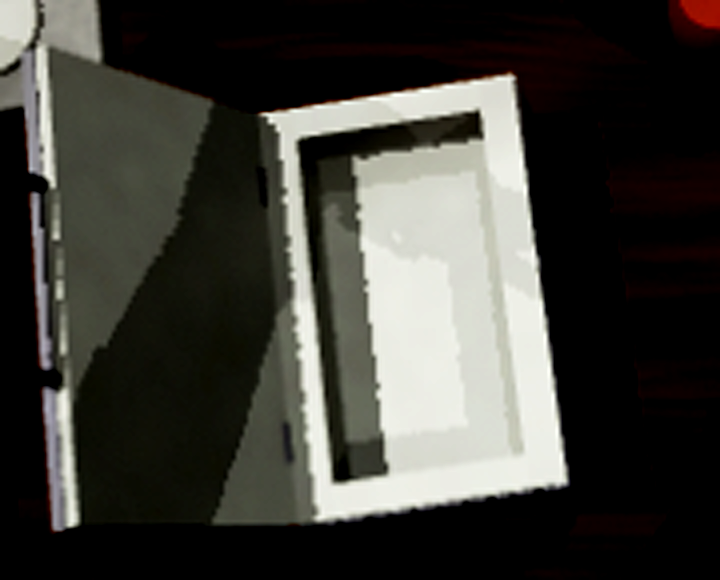

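```bash
python3 - <<'E'
from h import *
cl=cv2.createCLAHE(6,(3,3))
for n,b in (("scene",(265,200,100,110)),("top",(130,135,65,105))):
    im=camera(n);c,r,w,h=b
    g=im[r:r+h,c:c+w].min(2) if 0 else cv2.cvtColor(im[r:r+h,c:c+w],cv2.COLOR_BGR2GRAY)
    g=cl.apply(cv2.resize(g,None,fx=5,fy=5,interpolation=cv2.INTER_CUBIC))
    cv2.imwrite(f'pics/{n}6.png',g)
E
```

```text
(no output)
```

View pics/scene6.png

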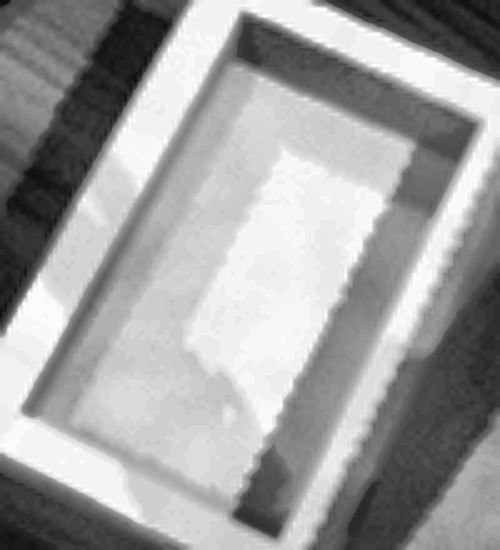

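View pics/top6.png

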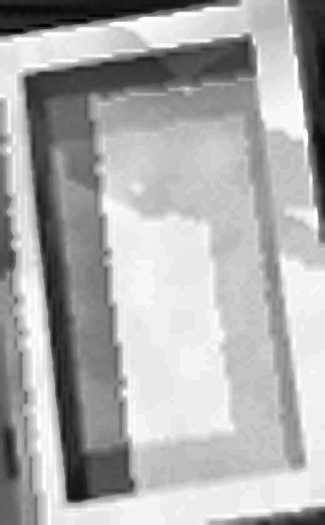

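```bash
python3 - <<'E'
from h import *
im=cv2.imread('pics/top0.png')
m=((im.max(2)<75)&(im.max(2).astype(int)-im.min(2)<14)).astype(np.uint8)
m[im.min(2)>110]=1   # horseshoe
roi=np.zeros_like(m);roi[185:245,236:286]=1;m*=roi
m=cv2.morphologyEx(m,cv2.MORPH_CLOSE,np.ones((5,5)));
cs,_=cv2.findContours(m,cv2.RETR_EXTERNAL,cv2.CHAIN_APPROX_NONE)
for c in cs:
    if cv2.contourArea(c)<60: continue
    P=np.array([unproj('top',p[0].astype(float),.012)[:2] for p in c],np.float32)
    (cx,cy),(w,h),a=cv2.minAreaRect(P*1000);print(cv2.boundingRect(c),round(cx),round(cy),round(w),round(h),round(a,1))
top=camera('top');cv2.imwrite('pics/top7.png',top)
E
```

```text
(264, 223, 15, 15) 446 -160 44 44 84.2
(239, 217, 16, 15) 463 -82 44 44 81.9
(264, 190, 16, 16) 551 -160 44 44 79.9
(241, 190, 15, 15) 550 -86 45 44 7.3
```

View pics/top7.png

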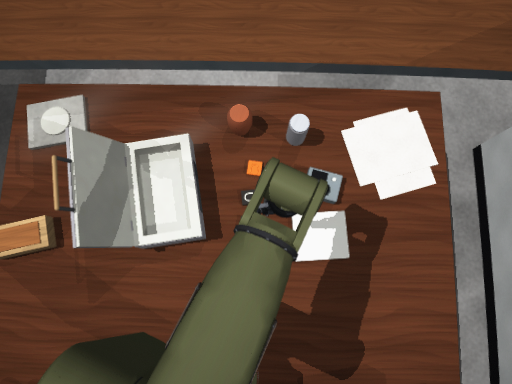

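```bash
python3 -m handwheel '[[0.147,0,0,0.04,0,0,0.7],[0.147,0,0,0.05,0,0,0.7],[0,0,0,0.05,0,0,0.7],[0,0,0,0.03,0,0,0.7],[0,0,0,0,0,0,0.7]]' 30
python3 - <<'E'
from h import *
delta([.446,-.161,.001],84)
im=camera("scene");t=state()['eef_pos'];p=proj("scene",t)[0];print(p,int(p[0])-60,int(p[1])-50)
crop("scene",im,int(p[0])-60,int(p[1])-50,120,100,6,'g8')
crop("scene",im,265,200,100,110,5,'scene8')
E
```

```text
time_s: 12.7
eef_pos: [0.467, -0.1703, 0.1228]
eef_rot: [-18.2, 89.9, 155.4]
contact_force: [0.2, 0.9, 0.1]
grip_width: 0.697
tcp [ 0.467  -0.1703  0.1228] shift [ 0.1218 -0.0069  0.0217]
jaw heading -96.4 tool axes [[-0.001, -0.111, -0.994], [0.001, -0.994, 0.111], [-1.0, -0.0, 0.001]]
world turn 0.4010281976579222 => tool x rot rad -0.006999262442469355
[237.21561135 157.06216414] 177 107
```

View pics/g8.png

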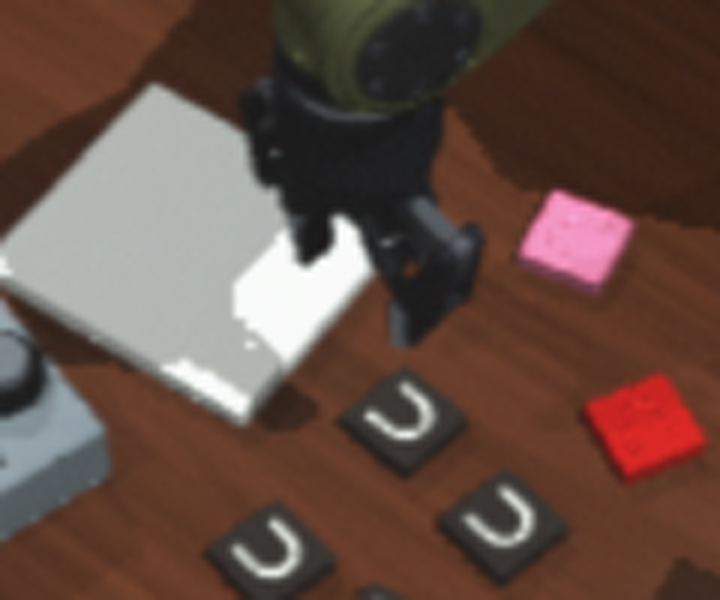

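View pics/scene8.png

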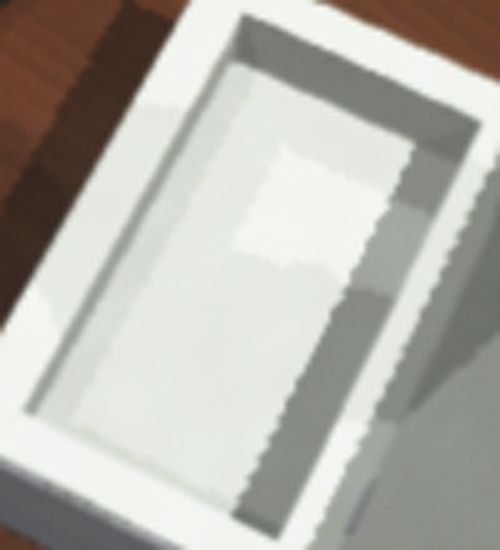

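```bash
python3 -m handwheel '[[0,0,0,0.03,-0.007,0.0217,0.7],[0,0,0,0.05,0,0,0.7],[0,0,0,0.03,0,0,0.7],[0,0,0,0.011,0,0,0.7],[0,0,0,0,0,0,0.7]]' 30
python3 - <<'E'
from h import *
delta([.446,-.161,.001],84);print(state()['contact_force'])
im=camera("scene");crop("scene",im,190,125,110,90,7,'g9')
E
```

```text
time_s: 13.38
eef_pos: [0.4469, -0.1615, 0.0031]
eef_rot: [163.1, 89.9, -23.3]
contact_force: [0.0, -0.3, 0.1]
grip_width: 0.695
tcp [ 0.4469 -0.1615  0.0031] shift [ 0.0021 -0.0003  0.001 ]
jaw heading -96.42 tool axes [[0.001, -0.112, -0.994], [-0.001, -0.994, 0.112], [-1.0, 0.0, -0.002]]
world turn 0.42093325629861056 => tool x rot rad -0.007346671253551914
[ 0.02323141 -0.31900107  0.14645827]
```

View pics/g9.png

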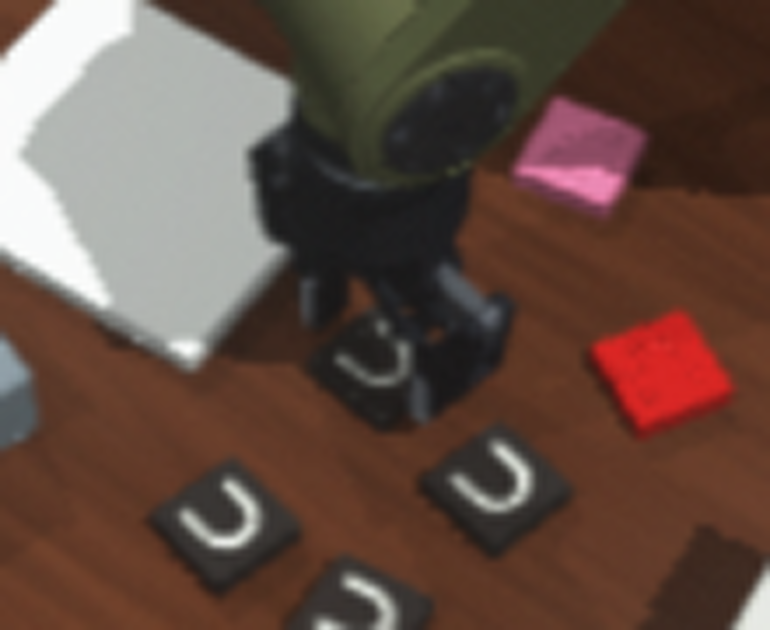

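```bash
python3 -m handwheel '[[0,0,0,0.003,0,0,0.7],[0,0,0,0,0,0,0.3],[0,0,0,0,0,0,0.3],[0,0,0,0,0,0,0.3],[0,0,0,0,0,0,0.3]]' 30
python3 -m handwheel '[[0,0,0,-0.03,0,0,0.3],[0,0,0,-0.05,0,0,0.3],[0,0,0,-0.05,0,0,0.3],[0,0,0,-0.04,0,0,0.3],[0,0,0,0,0,0,0.3]]' 40
python3 - <<'E'
from h import *
k=np.array([.5556,.1755]);kx=np.array([-.18,.984]);ky=np.array([-.984,-.18])
for y in(.098,.033,-.033,-.098): print(y,k+ky*y)
delta([*(k+ky*.098),.17],100.4)
im=camera("scene");crop("scene",im,190,85,130,105,6,'g10')
E
```

```text
time_s: 14.05
eef_pos: [0.4463, -0.1612, -0.0004]
eef_rot: [163.0, 89.9, -23.4]
contact_force: [-0.1, -0.5, 4.9]
grip_width: 0.532
time_s: 14.68
eef_pos: [0.447, -0.1616, 0.1719]
eef_rot: [162.3, 89.7, -24.1]
contact_force: [-0.1, -0.2, -1.3]
grip_width: 0.52
0.098 [0.459168 0.15786 ]
0.033 [0.523128 0.16956 ]
-0.033 [0.588072 0.18144 ]
-0.098 [0.652032 0.19314 ]
tcp [ 0.447  -0.1616  0.1719] shift [ 0.0012 -0.3188  0.0237]
jaw heading -96.43 tool axes [[0.005, -0.112, -0.994], [-0.002, -0.994, 0.112], [-1.0, 0.002, -0.006]]
world turn 16.827290041553965 => tool x rot rad -0.2936916154131701
```

View pics/g10.png

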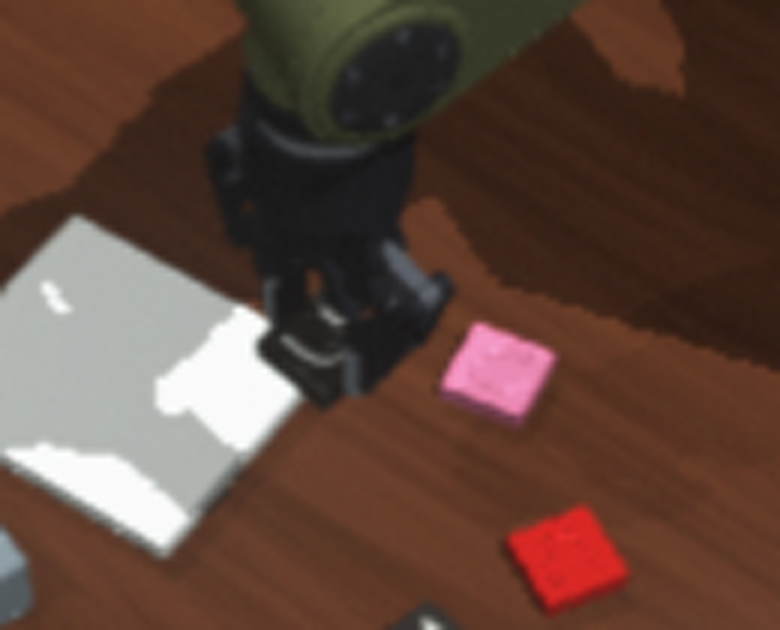

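```bash
python3 -m handwheel '[[0,0,0,0,-0.04,0,0.3],[0,0,0,0,-0.06,0,0.3],[0,0,0,0,-0.06,0,0.3],[0,0,0,0,-0.06,0.012,0.3],[0,0,0,0,-0.06,0.012,0.3]]' 40
python3 -m handwheel '[[0,0,0,0,-0.039,0,0.3],[-0.147,0,0,0,0,0,0.3],[-0.147,0,0,0,0,0,0.3],[0,0,0,0,0,0,0.3],[0,0,0,0,0,0,0.3]]' 40
python3 - <<'E'
from h import *
delta([.4592,.1579,.046],100.4);print(state()['contact_force'],state()['grip_width'])
im=camera("scene");crop("scene",im,240,125,150,120,5,'g11')
E
```

```text
time_s: 15.35
eef_pos: [0.4524, 0.1216, 0.1675]
eef_rot: [17.8, 89.9, -168.7]
contact_force: [1.5, 0.2, -0.2]
grip_width: 0.521
time_s: 15.98
eef_pos: [0.4576, 0.1584, 0.1682]
eef_rot: [3.7, 89.9, -166.1]
contact_force: [0.2, 0.6, -1.1]
grip_width: 0.528
tcp [0.4576 0.1584 0.1682] shift [ 0.1222  0.0008 -0.0017]
jaw heading -79.78 tool axes [[-0.001, 0.177, -0.984], [-0.0, -0.984, -0.177], [-1.0, 0.0, 0.001]]
world turn 0.17979205871790782 => tool x rot rad -0.0031379633935664664
[ 0.23332993  0.55682646 -1.11247884] 0.5284549016228836
```

View pics/g11.png

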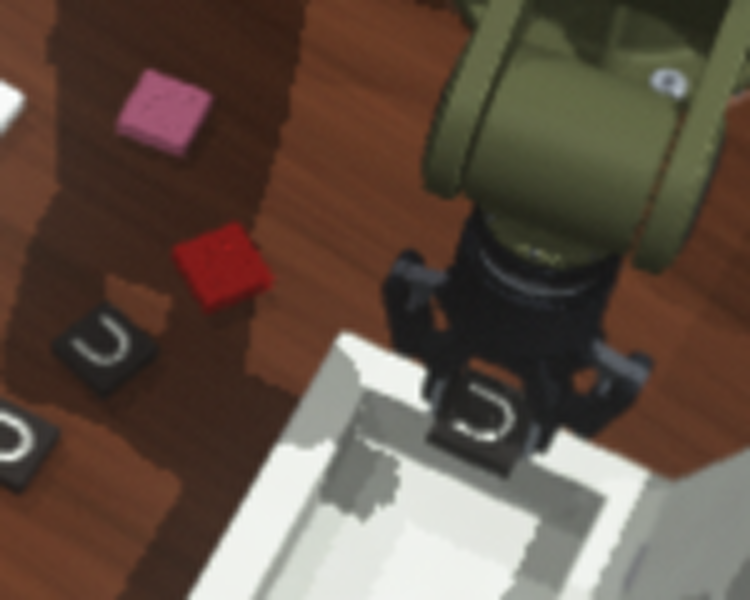

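```bash
python3 -m handwheel '[[0,0,0,0.05,0.0008,-0.0017,0.3],[0,0,0,0.045,0,0,0.3],[0,0,0,0.018,0,0,0.3],[0,0,0,0.007,0,0,0.3],[0,0,0,0,0,0,0.3]]' 40
python3 - <<'E'
from h import *
delta([.4592,.1579,.046],100.4);print(state()['contact_force'],state()['grip_width'])
E
```

```text
time_s: 16.65
eef_pos: [0.4597, 0.1581, 0.0491]
eef_rot: [-174.0, 90.0, 16.4]
contact_force: [-0.0, -0.4, 0.2]
grip_width: 0.518
tcp [0.4597 0.1581 0.0491] shift [0.0031 0.0001 0.0006]
jaw heading -79.64 tool axes [[0.0, 0.18, -0.984], [0.0, -0.984, -0.18], [-1.0, -0.0, -0.0]]
world turn 0.035594297348268356 => tool x rot rad -0.0006212376836611695
[-0.04594301 -0.36580679  0.21962164] 0.5182268237432985
```

```bash
python3 -m handwheel '[[0,0,0,0.003,0,0,0.3],[0,0,0,0.001,0,0,0.3],[0,0,0,0,0,0,0.7],[0,0,0,0,0,0,0.7],[0,0,0,-0.03,0,0,0.7]]' 30
python3 -m handwheel '[[0,0,0,-0.06,0,0,0.7],[0,0,0,-0.06,0,0,0.7],[0,0,0,0,0,0,0.7]]' 30
python3 - <<'E'
from h import *
delta([.463,-.083,.17],82)
for n in ("scene","top"):
    im=camera(n);cv2.imwrite(f'pics/{n}12.png',im)
E
```

```text
time_s: 17.27
eef_pos: [0.4586, 0.1578, 0.0739]
eef_rot: [4.4, 89.8, -165.2]
contact_force: [0.4, -0.2, 0.7]
grip_width: 0.701
time_s: 17.65
eef_pos: [0.4612, 0.1586, 0.1994]
eef_rot: [-175.3, 89.5, 15.1]
contact_force: [0.0, 0.4, -0.9]
grip_width: 0.702
tcp [0.4612 0.1586 0.1994] shift [0.0289 0.2379 0.0421]
jaw heading -79.58 tool axes [[0.008, 0.181, -0.983], [0.002, -0.984, -0.181], [-1.0, -0.001, -0.008]]
world turn -18.41799100752212 => tool x rot rad 0.32145458468396865
```

View pics/scene12.png

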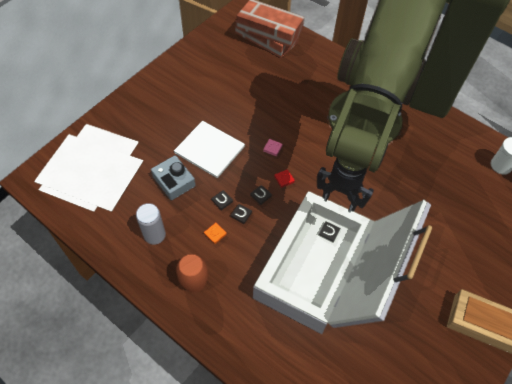

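```bash
python3 - <<'E'
from h import *
print(proj('scene',[.459,.158,.057]),proj('scene',[.463,-.083,.012]),proj('scene',[.55,-.087,.012]),proj('scene',[.551,-.161,.012]))
print(unproj('scene',(330,229.5),.057))
E
python3 -m handwheel '[[0,0,0,0,0.04,0.01,0.7],[0,0,0,0,0.06,0.01,0.7],[0,0,0,0,0.06,0.01,0.7],[0,0,0,0,0.058,0.012,0.7],[0,0,0,0,0.02,0,0.7]]' 30
python3 -m handwheel '[[0.161,0,0,0.03,0,0,0.7],[0.161,0,0,0.05,0,0,0.7],[0,0,0,0,0,0,0.7]]' 30
python3 - <<'E'
from h import *
delta([.463,-.083,-.001],82)
im=camera("scene");crop("scene",im,190,140,130,105,6,'g13')
E
```

```text
[[329.91875197 230.39323274]] [[260.89318428 193.04560149]] [[241.45761512 211.70362993]] [[222.18246282 198.23596071]]
[0.45653126 0.15658496 0.057     ]
time_s: 18.38
eef_pos: [0.4604, -0.0861, 0.1934]
eef_rot: [-21.2, 89.8, 169.1]
contact_force: [0.7, 0.7, -0.2]
grip_width: 0.702
time_s: 18.75
eef_pos: [0.4591, -0.083, 0.1114]
eef_rot: [-6.7, 89.5, 165.3]
contact_force: [0.5, -0.1, -0.0]
grip_width: 0.698
tcp [ 0.4591 -0.083   0.1114] shift [ 0.1124 -0.0005 -0.0048]
jaw heading -97.98 tool axes [[-0.008, -0.139, -0.99], [0.002, -0.99, 0.139], [-1.0, -0.001, 0.008]]
world turn -0.015838444857081413 => tool x rot rad 0.00027643301115163336
```

View pics/g13.png

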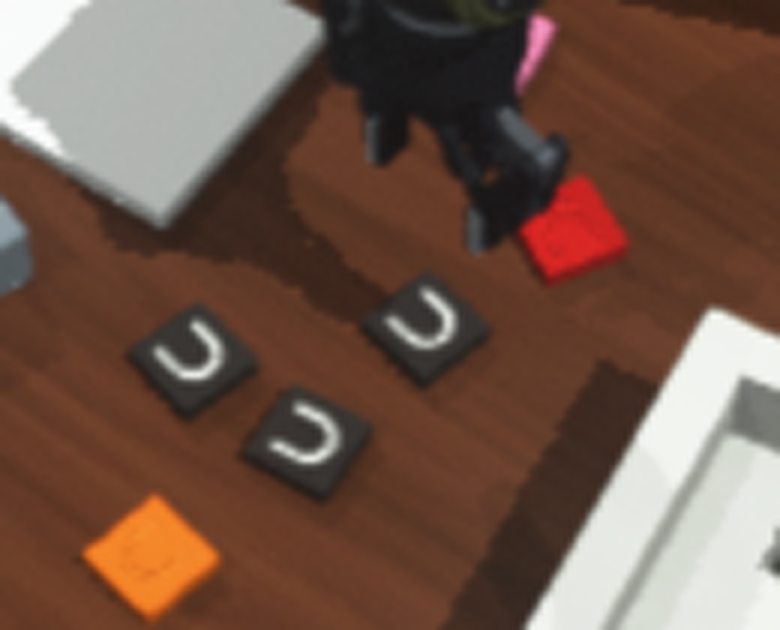

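```bash
python3 -m handwheel '[[0,0,0,0.05,-0.0005,-0.0035,0.7],[0,0,0,0.04,0,0,0.7],[0,0,0,0.014,0,0,0.7],[0,0,0,0.007,0,0,0.7],[0,0,0,0,0,0,0.7]]' 30
python3 -m handwheel '[[0,0,0,0,0,0,0.3],[0,0,0,0,0,0,0.3],[0,0,0,0,0,0,0.3],[0,0,0,0,0,0,0.3]]' 40
python3 -m handwheel '[[0,0,0,-0.03,0,0,0.3],[0,0,0,-0.05,0,0,0.3],[0,0,0,-0.05,0,0,0.3],[0,0,0,-0.04,0,0,0.3],[0,0,0,0,0,0,0.3]]' 40
python3 - <<'E'
from h import *
delta([.5231,.1696,.17],100.4)
im=camera("scene");crop("scene",im,200,105,130,105,6,'g14')
E
```

```text
time_s: 19.42
eef_pos: [0.4656, -0.0837, 0.005]
eef_rot: [174.1, 89.9, -13.9]
contact_force: [0.4, -0.2, 1.2]
grip_width: 0.705
time_s: 19.92
eef_pos: [0.4656, -0.0838, 0.0054]
eef_rot: [171.9, 89.9, -16.1]
contact_force: [-2.5, 0.5, 10.3]
grip_width: 0.519
time_s: 20.55
eef_pos: [0.4661, -0.0838, 0.1775]
eef_rot: [173.4, 89.6, -14.6]
contact_force: [-0.1, -0.1, -0.2]
grip_width: 0.518
tcp [ 0.4661 -0.0838  0.1775] shift [ 0.0074 -0.2589 -0.0211]
jaw heading -98.01 tool axes [[0.006, -0.139, -0.99], [-0.002, -0.99, 0.139], [-1.0, 0.001, -0.007]]
world turn 18.41410649230943 => tool x rot rad -0.3213867871036634
```

View pics/g14.png

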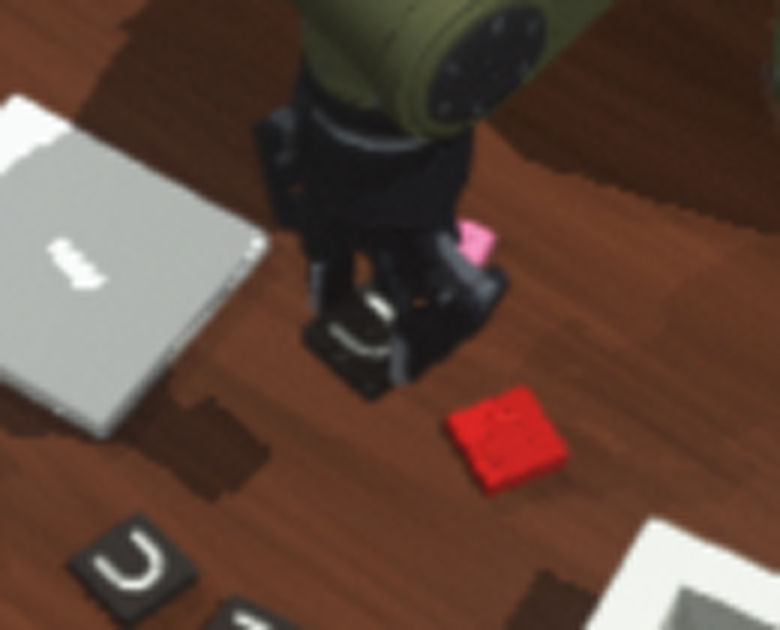

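```bash
python3 -m handwheel '[[0,0,0,0,-0.04,0,0.3],[0,0,0,0,-0.06,-0.01,0.3],[0,0,0,0,-0.06,-0.011,0.3],[0,0,0,0,-0.06,0,0.3],[0,0,0,0,-0.039,0,0.3]]' 40
python3 -m handwheel '[[-0.16,0,0,0,0,0,0.3],[-0.161,0,0,0,0,0,0.3],[0,0,0,0,0,0,0.3],[0,0,0,0,0,0,0.3]]' 40
python3 - <<'E'
from h import *
delta([.5231,.1696,.051],100.4);print(state()['contact_force'],state()['grip_width'])
E
```

```text
time_s: 21.22
eef_pos: [0.5213, 0.1723, 0.1724]
eef_rot: [19.3, 89.9, -168.6]
contact_force: [0.0, -0.6, -0.9]
grip_width: 0.52
time_s: 21.72
eef_pos: [0.5217, 0.1698, 0.1733]
eef_rot: [4.2, 89.9, -165.6]
contact_force: [0.1, -0.1, 0.1]
grip_width: 0.516
tcp [0.5217 0.1698 0.1733] shift [ 0.1223  0.0005 -0.0015]
jaw heading -79.85 tool axes [[-0.001, 0.176, -0.984], [-0.0, -0.984, -0.176], [-1.0, 0.0, 0.001]]
world turn 0.2540527511061441 => tool x rot rad -0.004434056980551881
[ 0.0892641  -0.13412133  0.14096182] 0.5163593932502176
```

```bash
python3 -m handwheel '[[0,0,0,0.05,0.0005,-0.0015,0.3],[0,0,0,0.045,0,0,0.3],[0,0,0,0.018,0,0,0.3],[0,0,0,0.006,0,0,0.3],[0,0,0,0.002,0,0,0.3]]' 40
python3 -m handwheel '[[0,0,0,0.002,0,0,0.3],[0,0,0,0,0,0,0.3],[0,0,0,0,0,0,0.7],[0,0,0,0,0,0,0.7],[0,0,0,-0.03,0,0,0.7]]' 30
python3 -m handwheel '[[0,0,0,-0.06,0,0,0.7],[0,0,0,-0.06,0,0,0.7],[0,0,0,0,0,0,0.7]]' 30
python3 - <<'E'
from h import *
delta([.550,-.087,.17],97.3)
im=camera("scene");cv2.imwrite(f'pics/scene15.png',im)
E
```

```text
time_s: 22.35
eef_pos: [0.5241, 0.1699, 0.054]
eef_rot: [-175.7, 89.9, 14.6]
contact_force: [0.1, 0.6, -0.8]
grip_width: 0.517
time_s: 22.98
eef_pos: [0.5224, 0.1695, 0.0796]
eef_rot: [3.6, 89.8, -166.1]
contact_force: [0.3, 0.0, 0.3]
grip_width: 0.699
time_s: 23.35
eef_pos: [0.525, 0.1702, 0.2058]
eef_rot: [-176.2, 89.5, 14.2]
contact_force: [0.6, -0.3, -0.6]
grip_width: 0.701
tcp [0.525  0.1702 0.2058] shift [0.0354 0.2575 0.022 ]
jaw heading -79.64 tool axes [[0.008, 0.18, -0.984], [0.002, -0.984, -0.18], [-1.0, -0.001, -0.008]]
world turn -3.064118154467451 => tool x rot rad 0.05347895046558922
```

View pics/scene15.png

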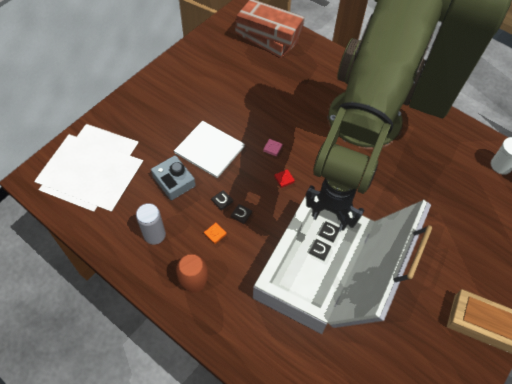

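```bash
python3 -m handwheel '[[0,0,0,0,0.04,0.005,0.7],[0,0,0,0,0.06,0.005,0.7],[0,0,0,0,0.06,0.006,0.7],[0,0,0,0,0.06,0.006,0.7],[0,0,0,0,0.0375,0,0.7]]' 30
python3 -m handwheel '[[0.053,0,0,0.03,0,0,0.7],[0,0,0,0.05,0,0,0.7],[0,0,0,0,0,0,0.7]]' 30
python3 - <<'E'
from h import *
delta([.550,-.087,-.001],97.3)
im=camera("scene");crop("scene",im,180,150,130,105,6,'g16')
E
```

```text
time_s: 24.02
eef_pos: [0.5474, -0.09, 0.1993]
eef_rot: [-20.1, 89.9, 170.2]
contact_force: [-0.4, 0.4, 0.1]
grip_width: 0.7
time_s: 24.4
eef_pos: [0.5458, -0.0871, 0.1168]
eef_rot: [-20.4, 89.5, 166.9]
contact_force: [-0.3, -0.4, 0.0]
grip_width: 0.697
tcp [ 0.5458 -0.0871  0.1168] shift [ 0.1178  0.0008 -0.0051]
jaw heading -82.69 tool axes [[-0.008, 0.127, -0.992], [0.002, -0.992, -0.127], [-1.0, -0.003, 0.008]]
world turn -0.011542015503096081 => tool x rot rad 0.0002014461728452564
```

View pics/g16.png

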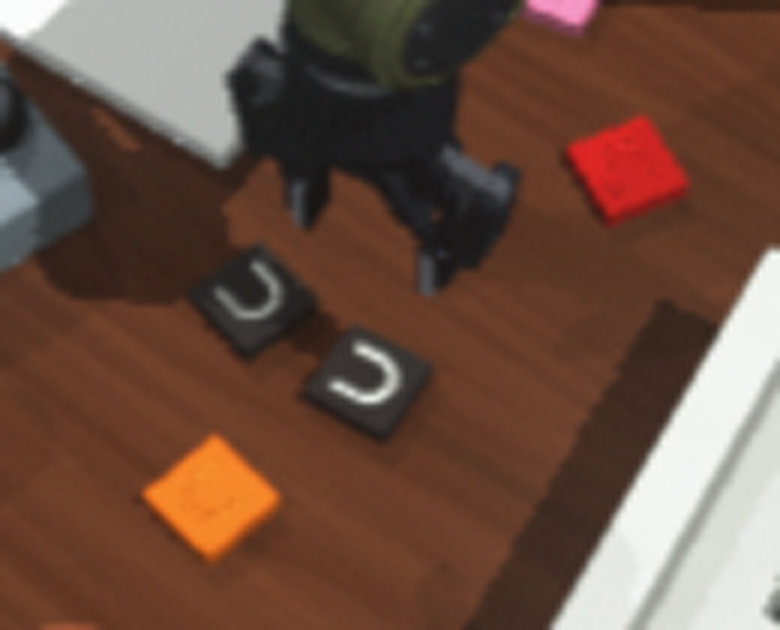

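```bash
python3 -m handwheel '[[0,0,0,0.05,0.0008,-0.002,0.7],[0,0,0,0.04,0,0,0.7],[0,0,0,0.018,0,0,0.7],[0,0,0,0.009,0,0,0.7],[0,0,0,0,0,0,0.7]]' 30
python3 -m handwheel '[[0,0,0,0,0,0,0.3],[0,0,0,0,0,0,0.3],[0,0,0,0,0,0,0.3],[0,0,0,0,0,0,0.3]]' 40
python3 -m handwheel '[[0,0,0,-0.03,0,0,0.3],[0,0,0,-0.05,0,0,0.3],[0,0,0,-0.05,0,0,0.3],[0,0,0,-0.04,0,0,0.3],[0,0,0,0,0,0,0.3]]' 40
python3 - <<'E'
from h import *
delta([.5881,.1814,.17],100.4)
im=camera("scene");crop("scene",im,180,125,130,105,6,'g17')
E
```

```text
time_s: 25.08
eef_pos: [0.5508, -0.0881, 0.0049]
eef_rot: [161.1, 89.9, -11.6]
contact_force: [0.3, 1.5, 0.2]
grip_width: 0.699
time_s: 25.58
eef_pos: [0.551, -0.0882, 0.0056]
eef_rot: [160.1, 89.9, -12.6]
contact_force: [-2.2, 0.6, 6.7]
grip_width: 0.523
time_s: 26.2
eef_pos: [0.5515, -0.0883, 0.1781]
eef_rot: [159.8, 89.6, -12.9]
contact_force: [-0.4, -0.2, -0.8]
grip_width: 0.521
tcp [ 0.5515 -0.0883  0.1781] shift [ 0.008  -0.2629 -0.0707]
jaw heading -82.67 tool axes [[0.007, 0.128, -0.992], [-0.002, -0.992, -0.128], [-1.0, 0.002, -0.007]]
world turn 3.0735461327651024 => tool x rot rad -0.05364349972868981
```

View pics/g17.png

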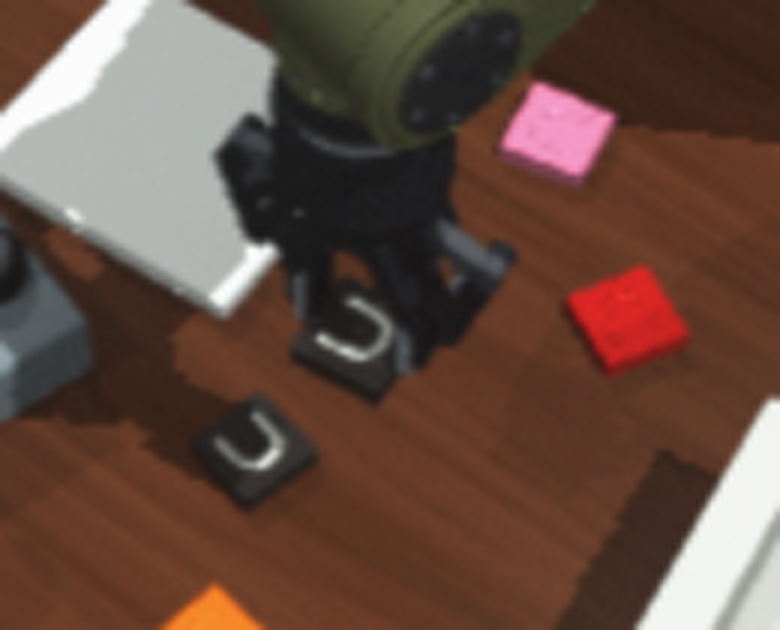

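```bash
python3 -m handwheel '[[0,0,0,0,-0.04,-0.01,0.3],[0,0,0,0,-0.058,-0.015,0.3],[0,0,0,0,-0.058,-0.015,0.3],[0,0,0,0,-0.058,-0.016,0.3],[0,0,0,0,-0.049,-0.0147,0.3]]' 40
python3 -m handwheel '[[-0.053,0,0,0,0,0,0.3],[0,0,0,0,0,0,0.3],[0,0,0,0,0,0,0.3]]' 40
python3 - <<'E'
from h import *
delta([.5881,.1814,.051],100.4);print(state()['contact_force'],state()['grip_width'])
E
```

```text
time_s: 26.88
eef_pos: [0.5863, 0.184, 0.1729]
eef_rot: [5.3, 89.9, -167.3]
contact_force: [1.4, -0.6, -0.7]
grip_width: 0.518
time_s: 27.25
eef_pos: [0.5866, 0.1812, 0.1734]
eef_rot: [3.9, 90.0, -165.8]
contact_force: [0.4, -1.1, -0.7]
grip_width: 0.519
tcp [0.5866 0.1812 0.1734] shift [ 1.224e-01  1.000e-04 -1.600e-03]
jaw heading -79.75 tool axes [[-0.001, 0.178, -0.984], [-0.0, -0.984, -0.178], [-1.0, 0.0, 0.001]]
world turn 0.14753860528514906 => tool x rot rad -0.0025750344360261587
[ 0.36269777 -1.09923532 -0.65008135] 0.5189869208528556
```

```bash
python3 -m handwheel '[[0,0,0,0.05,0,-0.0015,0.3],[0,0,0,0.045,0,0,0.3],[0,0,0,0.018,0,0,0.3],[0,0,0,0.006,0,0,0.3],[0,0,0,0.002,0,0,0.3]]' 40
python3 -m handwheel '[[0,0,0,0.002,0,0,0.3],[0,0,0,0,0,0,0.3],[0,0,0,0,0,0,0.7],[0,0,0,0,0,0,0.7],[0,0,0,-0.03,0,0,0.7]]' 30
python3 -m handwheel '[[0,0,0,-0.06,0,0,0.7],[0,0,0,-0.06,0,0,0.7],[0,0,0,0,0,0,0.7]]' 30
python3 - <<'E'
from h import *
delta([.551,-.161,.17],80)
im=camera("scene");cv2.imwrite(f'pics/scene18.png',im)
E
```

```text
time_s: 27.88
eef_pos: [0.589, 0.1821, 0.0542]
eef_rot: [-177.0, 89.9, 13.3]
contact_force: [-0.5, 0.7, -1.3]
grip_width: 0.521
time_s: 28.5
eef_pos: [0.5872, 0.1818, 0.0794]
eef_rot: [3.6, 89.8, -166.1]
contact_force: [-0.8, 0.4, 0.7]
grip_width: 0.7
time_s: 28.88
eef_pos: [0.5898, 0.1825, 0.2063]
eef_rot: [-176.5, 89.5, 13.8]
contact_force: [-0.1, -0.3, -0.3]
grip_width: 0.701
tcp [0.5898 0.1825 0.2063] shift [0.0353 0.3309 0.1003]
jaw heading -79.64 tool axes [[0.009, 0.18, -0.984], [0.002, -0.984, -0.18], [-1.0, -0.001, -0.009]]
world turn -20.36138738627446 => tool x rot rad 0.35537325016453175
```

View pics/scene18.png

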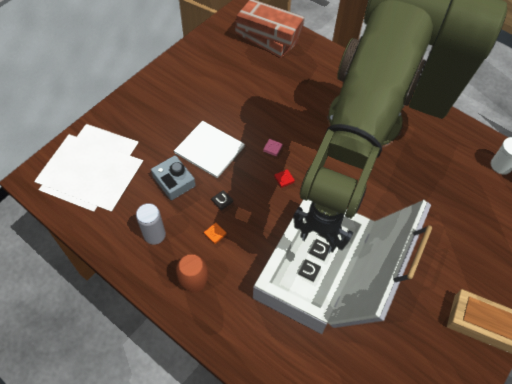

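```bash
python3 -m handwheel '[[0,0,0,0,0.04,0.012,0.7],[0,0,0,0,0.058,0.018,0.7],[0,0,0,0,0.058,0.018,0.7],[0,0,0,0,0.058,0.018,0.7],[0,0,0,0,0.058,0.018,0.7]]' 30
python3 -m handwheel '[[0,0,0,0,0.058,0.0165,0.7],[0.178,0,0,0.03,0,0,0.7],[0.178,0,0,0.05,0,0,0.7],[0,0,0,0,0,0,0.7]]' 30
python3 - <<'E'
from h import *
delta([.551,-.161,-.001],80)
im=camera("scene");crop("scene",im,160,130,130,105,6,'g19')
E
```

```text
time_s: 29.55
eef_pos: [0.5535, -0.1023, 0.1993]
eef_rot: [-25.4, 89.9, 165.0]
contact_force: [0.3, -0.5, -0.8]
grip_width: 0.7
time_s: 30.05
eef_pos: [0.5465, -0.1599, 0.1167]
eef_rot: [-9.9, 89.5, 160.2]
contact_force: [0.2, 0.6, 1.3]
grip_width: 0.7
tcp [ 0.5465 -0.1599  0.1167] shift [ 0.1177  0.0004 -0.0056]
jaw heading -99.99 tool axes [[-0.008, -0.173, -0.985], [0.003, -0.985, 0.173], [-1.0, -0.001, 0.008]]
world turn -0.01392580429813961 => tool x rot rad 0.00024305113599091426
```

View pics/g19.png

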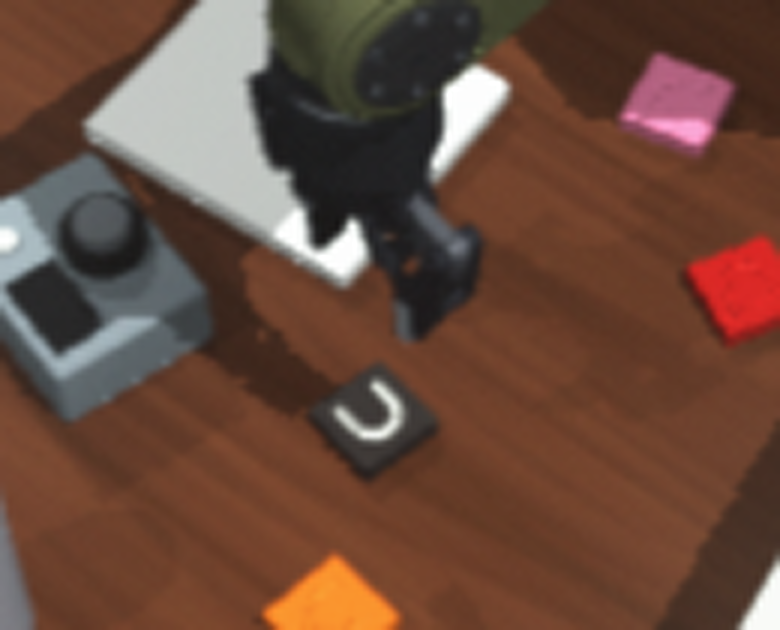

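```bash
python3 -m handwheel '[[0,0,0,0.05,0.0004,-0.002,0.7],[0,0,0,0.04,0,0,0.7],[0,0,0,0.018,0,0,0.7],[0,0,0,0.009,0,0,0.7],[0,0,0,0,0,0,0.7]]' 30
python3 -m handwheel '[[0,0,0,0,0,0,0.3],[0,0,0,0,0,0,0.3],[0,0,0,0,0,0,0.3],[0,0,0,0,0,0,0.3]]' 40
python3 -m handwheel '[[0,0,0,-0.03,0,0,0.3],[0,0,0,-0.05,0,0,0.3],[0,0,0,-0.05,0,0,0.3],[0,0,0,-0.04,0,0,0.3],[0,0,0,0,0,0,0.3]]' 40
python3 - <<'E'
from h import *
delta([.652,.1931,.17],100.4)
im=camera("scene");crop("scene",im,160,110,130,105,6,'g20')
E
```

```text
time_s: 30.72
eef_pos: [0.5512, -0.1615, 0.0049]
eef_rot: [169.7, 89.9, -20.3]
contact_force: [0.5, 0.4, -0.4]
grip_width: 0.697
time_s: 31.22
eef_pos: [0.5514, -0.1616, 0.0056]
eef_rot: [170.4, 89.9, -19.6]
contact_force: [-1.2, 0.4, 5.8]
grip_width: 0.522
time_s: 31.85
eef_pos: [0.5519, -0.1618, 0.1783]
eef_rot: [170.0, 89.6, -20.1]
contact_force: [-0.3, -0.2, -1.2]
grip_width: 0.521
tcp [ 0.5519 -0.1618  0.1783] shift [ 0.0081 -0.3669 -0.0368]
jaw heading -100.02 tool axes [[0.007, -0.174, -0.985], [-0.002, -0.985, 0.174], [-1.0, 0.001, -0.007]]
world turn 20.421805339107266 => tool x rot rad -0.3564277423687789
```

View pics/g20.png

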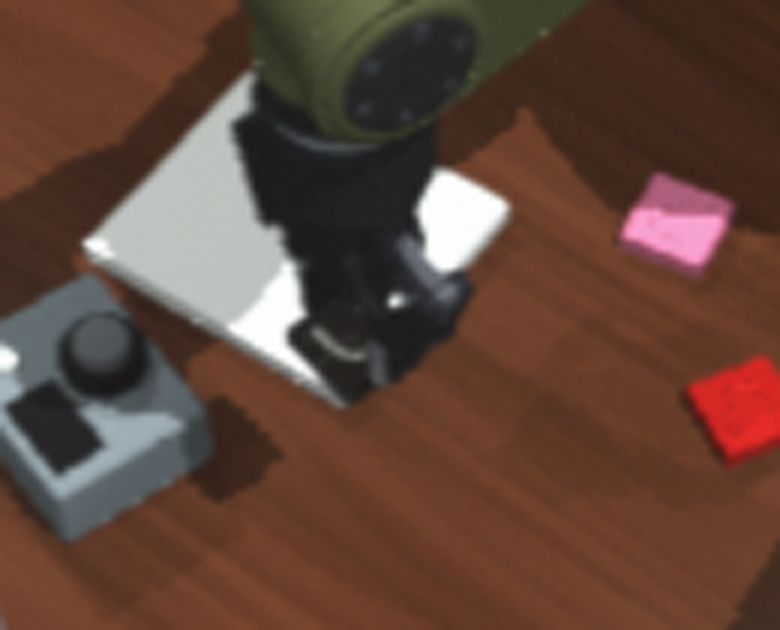

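```bash
python3 -m handwheel '[[0,0,0,0,-0.045,0,0.3],[0,0,0,0,-0.06,0,0.3],[0,0,0,0,-0.06,0,0.3],[0,0,0,0,-0.06,-0.012,0.3],[0,0,0,0,-0.06,-0.012,0.3]]' 40
python3 -m handwheel '[[0,0,0,0,-0.06,-0.0128,0.3],[0,0,0,0,-0.022,0,0.3],[-0.178,0,0,0,0,0,0.3],[-0.178,0,0,0,0,0,0.3],[0,0,0,0,0,0,0.3]]' 40
python3 - <<'E'
from h import *
delta([.652,.1931,.051],100.4);print(state()['contact_force'],state()['grip_width'])
im=camera("scene");crop("scene",im,240,175,150,120,5,'g21')
E
```

```text
time_s: 32.52
eef_pos: [0.6239, 0.117, 0.173]
eef_rot: [20.2, 89.9, -169.8]
contact_force: [0.8, -0.7, -0.4]
grip_width: 0.519
time_s: 33.15
eef_pos: [0.6505, 0.193, 0.1732]
eef_rot: [5.8, 89.9, -163.9]
contact_force: [-0.0, -0.2, -0.0]
grip_width: 0.521
tcp [0.6505 0.193  0.1732] shift [ 0.1221  0.0002 -0.0016]
jaw heading -79.73 tool axes [[-0.001, 0.178, -0.984], [-0.0, -0.984, -0.178], [-1.0, 0.0, 0.001]]
world turn 0.12673278506679253 => tool x rot rad -0.0022119043696378314
[-0.01205406 -0.15783073 -0.00739227] 0.5209810474358064
```

View pics/g21.png

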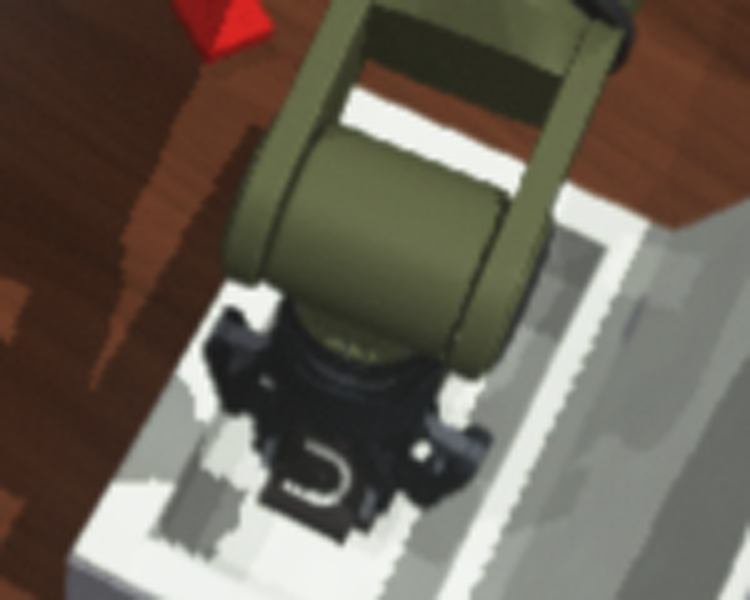

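```bash
python3 -m handwheel '[[0,0,0,0.05,0,-0.0015,0.3],[0,0,0,0.045,0,0,0.3],[0,0,0,0.018,0,0,0.3],[0,0,0,0.006,0,0,0.3],[0,0,0,0.002,0,0,0.3]]' 40
python3 -m handwheel '[[0,0,0,0.002,0,0,0.3],[0,0,0,0,0,0,0.3],[0,0,0,0,0,0,0.7],[0,0,0,0,0,0,0.7],[0,0,0,-0.03,0,0,0.7]]' 30
python3 -m handwheel '[[0,0,0,-0.06,0,0,0.7],[0,0,0,-0.06,0,0,0.7],[0,0,0,-0.06,0,0,0.4],[0,0,0,-0.04,0,0,0.4],[0,0,0,0,0.06,0,0.4]]' 30
python3 -m handwheel '[[0,0,0,0,0.06,0.03,0.4],[0,0,0,0,0.05,0.03,0.4],[0,0,0,0,0.05,0.03,0.4],[0,0,0,0,0,0,0.4],[0,0,0,0,0,0,0.4]]' 30
python3 - <<'E'
from h import *
print(state()['eef_pos'])
for n in ("scene","top"):
    im=camera(n);cv2.imwrite(f'pics/{n}22.png',im)
    if n=='scene': crop(n,im,245,180,200,150,4,'s22')
    else: crop(n,im,60,115,180,145,4,'t22')
E
```

```text
time_s: 33.83
eef_pos: [0.653, 0.194, 0.0543]
eef_rot: [-177.1, 89.9, 13.2]
contact_force: [0.2, -0.6, -0.5]
grip_width: 0.518
time_s: 34.45
eef_pos: [0.6512, 0.1936, 0.079]
eef_rot: [2.9, 89.8, -166.8]
contact_force: [0.6, 0.1, 0.4]
grip_width: 0.701
time_s: 35.08
eef_pos: [0.6633, 0.1374, 0.3052]
eef_rot: [-177.5, 89.6, 13.1]
contact_force: [0.9, -1.2, -0.6]
grip_width: 0.404
time_s: 35.7
eef_pos: [0.6047, -0.0341, 0.3011]
eef_rot: [-169.4, 90.0, 20.9]
contact_force: [0.4, 0.7, -0.5]
grip_width: 0.405
[ 0.60470401 -0.03409765  0.30112534]
```

View pics/s22.png

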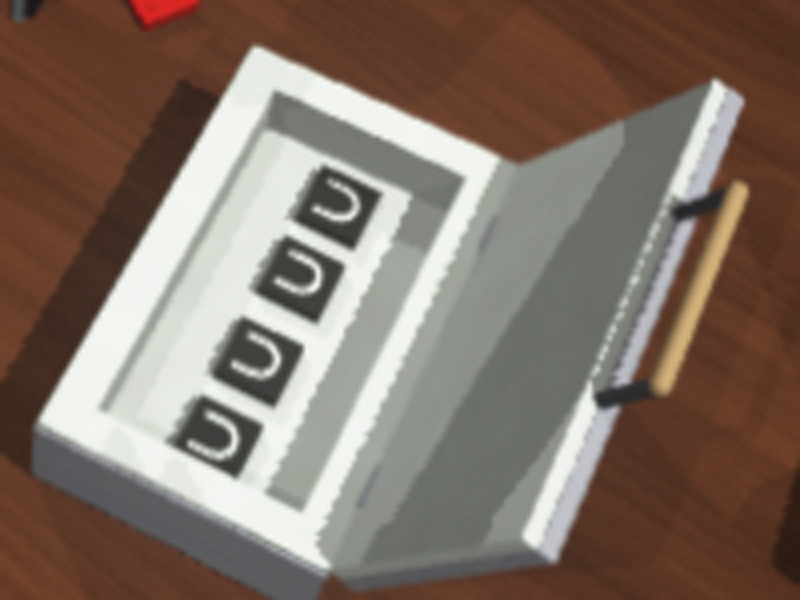

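View pics/top22.png

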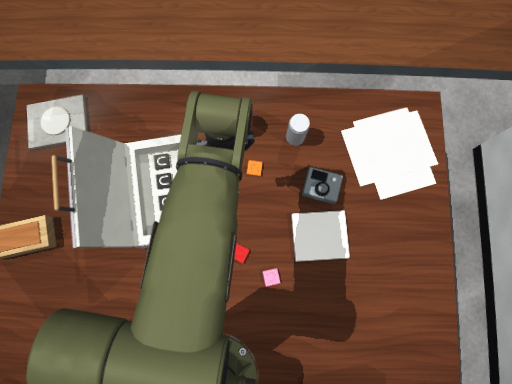

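```bash
python3 - <<'E'
from h import *
delta([.5164,.3879,.38],100.4)
E
```

```text
tcp [ 0.6049 -0.0333  0.3008] shift [-0.0791 -0.4303  0.0108]
jaw heading -79.57 tool axes [[-0.0, 0.181, -0.983], [0.0, -0.983, -0.181], [-1.0, -0.0, 0.0]]
world turn -0.028849954609938777 => tool x rot rad 0.0005035266969943481
```

```bash
python3 -m handwheel '[[0,0,0,-0.04,-0.03,0.003,0.4],[0,0,0,-0.039,-0.04,0.003,0.4],[0,0,0,0,-0.06,0.004,0.4],[0,0,0,0,-0.06,0,0.4],[0,0,0,0,-0.06,0,0.4]]' 30
python3 -m handwheel '[[0,0,0,0,-0.06,0,0.4],[0,0,0,0,-0.06,0,0.4],[0,0,0,0,-0.06,0,0.4],[0,0,0,0,0,0,0.4],[0,0,0,0,0,0,0.4]]' 30
python3 - <<'E'
from h import *
delta([.5164,.3879,.3027],100.4)
im=camera("scene");crop("scene",im,340,150,130,105,6,'g23')
im=camera("top");crop("top",im,20,120,120,110,6,'t23')
E
```

```text
time_s: 36.42
eef_pos: [0.549, 0.2128, 0.3799]
eef_rot: [-123.6, 90.0, 66.8]
contact_force: [1.1, 0.4, 0.3]
grip_width: 0.397
time_s: 37.05
eef_pos: [0.5171, 0.3875, 0.3795]
eef_rot: [38.0, 90.0, -131.5]
contact_force: [-1.0, 0.0, -0.3]
grip_width: 0.399
tcp [0.5171 0.3875 0.3795] shift [ 0.0768 -0.0006  0.0006]
jaw heading -79.56 tool axes [[-0.0, 0.181, -0.983], [-0.0, -0.983, -0.181], [-1.0, 0.0, 0.0]]
world turn -0.03863856732186832 => tool x rot rad 0.0006743702180200898
```

View pics/g23.png

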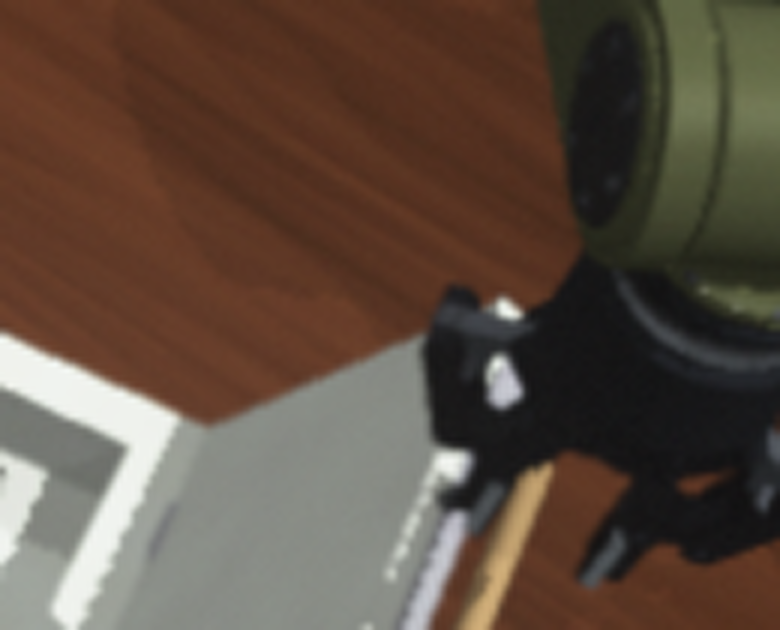

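```bash
python3 -m handwheel '[[0,0,0,0.03,0,0,0.4],[0,0,0,0.03,0,0,0.4],[0,0,0,0.0165,0,0,0.4],[0,0,0,0,0,0,0.4]]' 30
python3 -m handwheel '[[0,0,0,0,0,0,0],[0,0,0,0,0,0,0],[0,0,0,0,0,0,0],[0,0,0,0,0,0,0]]' 35
python3 - <<'E'
from h import *
delta([.5164,.3879,.3027],100.4)
E
```

```text
time_s: 37.65
eef_pos: [0.5176, 0.3863, 0.303]
eef_rot: [21.0, 89.9, -148.7]
contact_force: [-0.3, -0.9, 0.3]
grip_width: 0.398
time_s: 38.15
eef_pos: [0.5179, 0.3864, 0.305]
eef_rot: [174.4, 89.9, 4.7]
contact_force: [-0.6, -5.0, 2.5]
grip_width: 0.124
tcp [0.5179 0.3864 0.305 ] shift [ 0.0023 -0.0018  0.0012]
jaw heading -79.68 tool axes [[0.002, 0.179, -0.984], [0.0, -0.984, -0.179], [-1.0, 0.0, -0.002]]
world turn 0.07569112931241762 => tool x rot rad -0.0013210594210544791
```

```bash
python3 -m handwheel '[[0,0,0,-0.0085,0.019,0,0],[0,0,0,-0.0073,0.0197,0,0],[0,0,0,-0.0057,0.0202,0,0],[0,0,0,-0.0039,0.0206,0,0]]' 40
python3 -m handwheel '[[0,0,0,-0.0022,0.0208,0,0],[0,0,0,-0.0004,0.021,0,0],[0,0,0,0.0013,0.021,0,0],[0,0,0,0.003,0.0207,0,0],[0,0,0,0,0,0,0]]' 40
python3 - <<'E'
from h import *
h=np.array([.5376,.2739,.1]);s=state();p=s['eef_pos']+[0,0,.019]-h
a=p[:2]@[-.18,.984];print('angle',np.degrees(np.pi-np.arctan2(p[2],a))-2.5,np.hypot(a,p[2]),s['contact_force'])
E
```

```text
time_s: 38.65
eef_pos: [0.5322, 0.3078, 0.3305]
eef_rot: [-157.3, 89.8, 33.1]
contact_force: [4.9, 3.0, 6.3]
grip_width: 0.122
time_s: 39.28
eef_pos: [0.5472, 0.2246, 0.3271]
eef_rot: [93.5, 90.0, -76.3]
contact_force: [3.0, -0.0, 3.6]
grip_width: 0.119
angle 75.95113124119763 0.2511744037210906 [ 3.04726989 -0.04822701  3.62627808]
```

```bash
python3 -m handwheel '[[0,0,0,0.0048,0.0205,0,0],[0,0,0,0.0063,0.0198,0,0],[0,0,0,0.0080,0.0193,0,0],[0,0,0,0.0096,0.0185,0,0]]' 40
python3 -m handwheel '[[0,0,0,0.0113,0.0177,0,0],[0,0,0,0.0125,0.0167,0,0],[0,0,0,0.0142,0.0155,0,0],[0,0,0,0.015,0.0145,0,0],[0,0,0,0,0,0,0]]' 40
python3 - <<'E'
from h import *
h=np.array([.5376,.2739,.1]);s=state();p=s['eef_pos']+[0,0,.019]-h
a=p[:2]@[-.18,.984];print('angle',np.degrees(np.pi-np.arctan2(p[2],a))-2.5,np.hypot(a,p[2]),s['contact_force'],s['eef_pos'],s['grip_width'])
E
```

```text
time_s: 39.78
eef_pos: [0.5611, 0.1485, 0.2978]
eef_rot: [-179.3, 90.0, 11.0]
contact_force: [7.7, -1.6, 6.6]
grip_width: 0.125
time_s: 40.4
eef_pos: [0.5725, 0.0849, 0.2437]
eef_rot: [13.1, 89.9, -156.6]
contact_force: [5.6, 0.6, -0.4]
grip_width: 0.118
angle 37.732402792430385 0.251849151440192 [ 5.61009176  0.61210965 -0.40005093] [0.57252672 0.08489328 0.24366673] 0.11779599178282744
```

```bash
python3 -m handwheel '[[0,0,0,0.0164,0.0128,0,0],[0,0,0,0.0174,0.0115,0,0],[0,0,0,0.0185,0.0098,0,0],[0,0,0,0.019,0.0083,0,0]]' 40
python3 -m handwheel '[[0,0,0,0.0199,0.0066,0,0],[0,0,0,0.0202,0.0048,0,0],[0,0,0,0.018,0.0025,0,0],[0,0,0,0.012,0.0005,0,0],[0,0,0,0,0,0,0]]' 40
python3 - <<'E'
from h import *
h=np.array([.5376,.2739,.1]);s=state();p=s['eef_pos']+[0,0,.019]-h
a=p[:2]@[-.18,.984];print('angle',np.degrees(np.pi-np.arctan2(p[2],a))-2.5,np.hypot(a,p[2]),s['contact_force'],s['eef_pos'],s['grip_width'])
E
```

```text
time_s: 40.9
eef_pos: [0.58, 0.0438, 0.1724]
eef_rot: [-21.7, 90.0, 168.7]
contact_force: [4.0, 4.2, -1.7]
grip_width: 0.123
time_s: 41.52
eef_pos: [0.5827, 0.0287, 0.1024]
eef_rot: [68.5, 89.9, -101.1]
contact_force: [5.0, -10.0, -1.0]
grip_width: 0.121
angle 2.39478984095991 0.25025741061164825 [ 4.96800825 -9.96727601 -0.95850469] [0.58266914 0.02874523 0.10235354] 0.12103766334103104
```

```bash
python3 -m handwheel '[[0,0,0,0.006,0.001,0,0],[0,0,0,0.005,0,0,0],[0,0,0,0.002,0,0,0],[0,0,0,0,0,0,0],[0,0,0,0,0,0,0]]' 35
python3 - <<'E'
from h import *
s=state();print(s['contact_force'],s['eef_pos'])
E
```

```text
time_s: 42.15
eef_pos: [0.5831, 0.0281, 0.0928]
eef_rot: [125.9, 89.9, -43.8]
contact_force: [-10.9, -7.1, 27.9]
grip_width: 0.124
[-10.9092348   -7.13545825  27.89586177] [0.58312537 0.02814537 0.09282576]
```

Lid is down on its seat (28 N up-force). Release, lift, and go towards the button.

```bash
python3 -m handwheel '[[0,0,0,0,0,0,0.45],[0,0,0,0,0,0,0.45],[0,0,0,-0.03,0,0,0.45],[0,0,0,-0.05,0,0,0.45],[0,0,0,-0.05,0,0,0.45]]' 30
python3 -m handwheel '[[0,0,0,0,0.05,0.01,0],[0,0,0,0,0.06,0.01,0],[0,0,0,0,0.06,0.01,0],[0,0,0,0,0.06,0.01,0],[0,0,0,0,0,0,0]]' 30
python3 - <<'E'
from h import *
delta([.577,-.316,.12])
for n in ("scene","top"):
    im=camera(n);cv2.imwrite(f'pics/{n}25.png',im)
E
```

```text
time_s: 42.78
eef_pos: [0.5824, 0.0295, 0.2216]
eef_rot: [-10.9, 89.9, 179.5]
contact_force: [0.3, -0.0, 0.8]
grip_width: 0.447
time_s: 43.4
eef_pos: [0.584, -0.2077, 0.2196]
eef_rot: [-17.8, 89.9, 172.3]
contact_force: [0.8, 0.8, -0.8]
grip_width: 0.001
tcp [ 0.584  -0.2077  0.2196] shift [0.0996 0.1055 0.0257]
jaw heading -79.89 tool axes [[-0.002, 0.175, -0.984], [0.0, -0.984, -0.175], [-1.0, -0.001, 0.002]]
```

View pics/scene25.png

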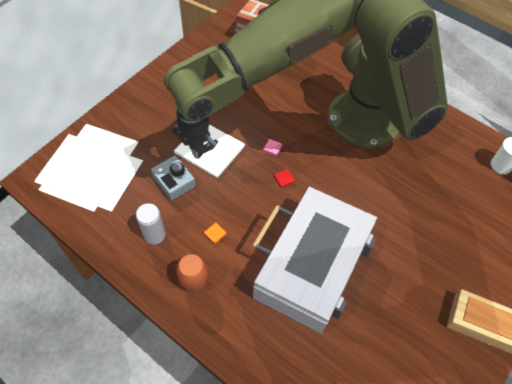

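```bash
python3 - <<'E'
from h import *
for z in(.05,.06,.07): print(z,unproj('top',(323.3,187),z).round(4),unproj('scene',(177,165.7),z).round(4))
a=cv2.imread('pics/scene0.png').astype(int);b=cv2.imread('pics/scene25.png').astype(int)
print('lid diff',np.abs(a-b)[190:330,250:380].mean(),np.abs(a-b)[190:330,250:380].max())
bim=cv2.imread('pics/scene25.png');crop('scene',bim,140,110,100,90,7,'btn_s')
tim=cv2.imread('pics/top0.png');crop('top',tim,295,160,55,50,12,'btn_t')
E
```

```text
0.05 [ 0.5807 -0.3209  0.05  ] [ 0.5674 -0.3256  0.05  ]
0.06 [ 0.5785 -0.319   0.06  ] [ 0.5718 -0.32    0.06  ]
0.07 [ 0.5762 -0.3172  0.07  ] [ 0.5762 -0.3143  0.07  ]
lid diff 14.087161172161172 157
```

View pics/btn_s.png

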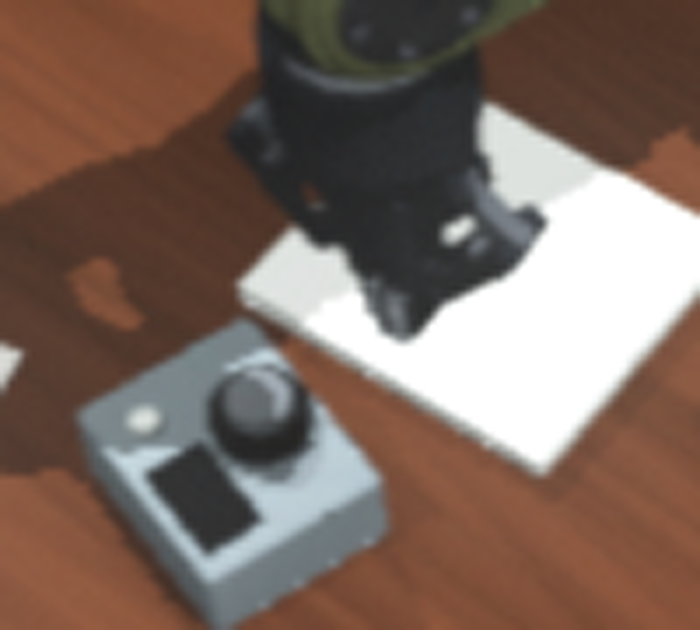

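View pics/btn_t.png

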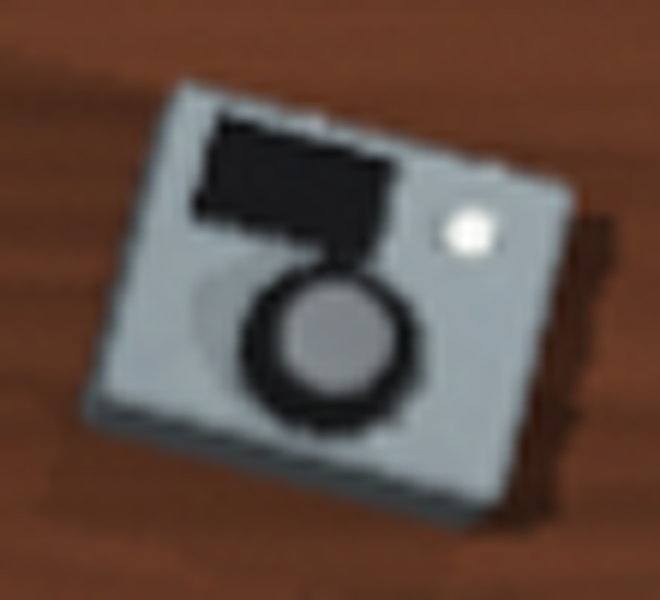

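```bash
python3 - <<'E'
from h import *
for v in(166.3,167.4): print(tri([(175.0,v),(322.6,187.5)]))
for z in(.055,.06,.065): print(z,unproj('top',(322.6,187.5),z).round(4))
a=cv2.imread('pics/scene0.png');b=cv2.imread('pics/scene25.png')
o=np.hstack([cv2.resize(i[190:290,245:345],None,fx=4,fy=4,interpolation=cv2.INTER_CUBIC) for i in(a,b)]);cv2.imwrite('pics/cmp.png',o)
g=[cv2.cvtColor(i[190:330,250:380],cv2.COLOR_BGR2GRAY) for i in(a,b)]
e=[cv2.Canny(x,60,150) for x in g];print((cv2.dilate(e[0],np.ones((3,3)))&e[1]>0).sum()/(e[1]>0).sum())
for dx,dy in((0,0),(0,-1),(0,1),(0,-2),(1,0),(-1,0)): print(dx,dy,(np.roll(e[0],(dy,dx),(0,1))&e[1]>0).sum()/(e[1]>0).sum())
E
```

```text
(array([ 0.57764059, -0.31868199,  0.06323787]), np.float64(0.8436565393439253))
(array([ 0.57852621, -0.31921604,  0.05816717]), np.float64(0.7026692266115901))
0.055 [ 0.5779 -0.3177  0.055 ]
0.06 [ 0.5768 -0.3168  0.06  ]
0.065 [ 0.5757 -0.3159  0.065 ]
0.9492017416545718
0 0 0.8824383164005806
0 -1 0.4296081277213353
0 1 0.4281567489114659
0 -2 0.17126269956458637
1 0 0.43686502177068215
-1 0 0.4230769230769231
```

View pics/cmp.png

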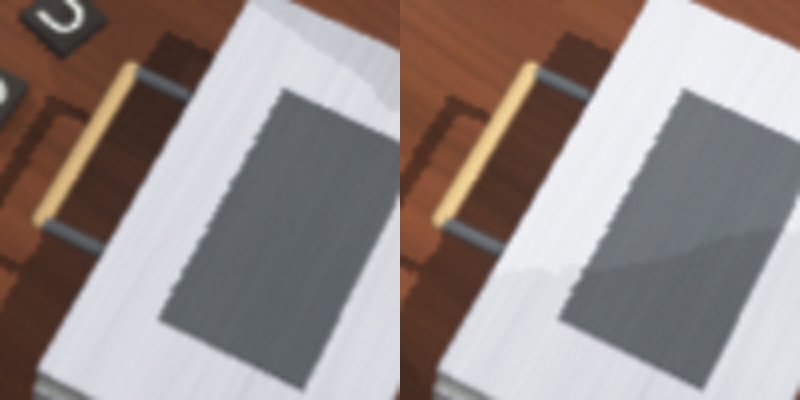

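```bash
python3 -m handwheel '[[0,0,0,0,0.05,0.012,0],[0,0,0,0,0.0562,0.0137,0],[0,0,0,0.06,0,0,0],[0,0,0,0.06,0,0,0],[0,0,0,0,0,0,0]]' 30
python3 - <<'E'
from h import *
delta([.577,-.317,.07])
im=camera("scene");crop("scene",im,140,110,100,90,7,'b2')
E
```

```text
time_s: 44.12
eef_pos: [0.5771, -0.3106, 0.0966]
eef_rot: [-42.5, 89.5, 148.0]
contact_force: [0.0, 0.5, 1.4]
grip_width: 0.002
tcp [ 0.5771 -0.3106  0.0966] shift [0.0266 0.0065 0.0011]
jaw heading -79.55 tool axes [[-0.007, 0.181, -0.983], [0.005, -0.983, -0.181], [-1.0, -0.006, 0.006]]
```

View pics/b2.png

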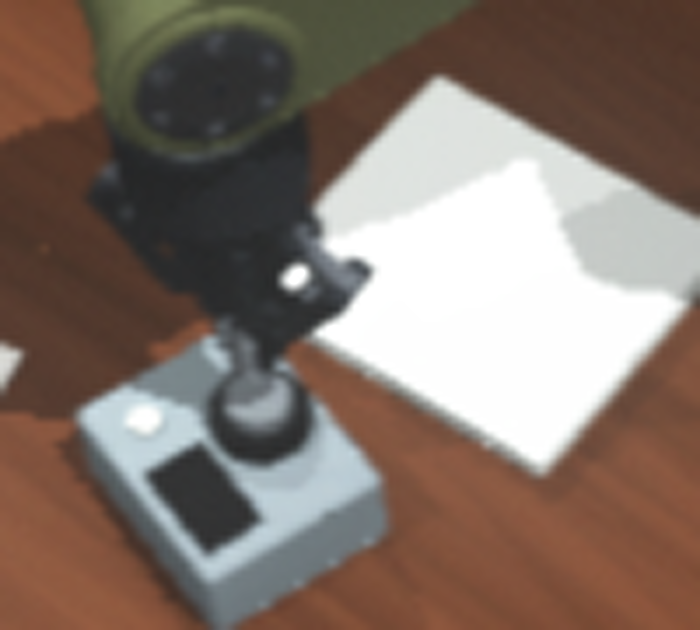

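```bash
python3 -m handwheel '[[0,0,0,0.01,0.006,0.001,0],[0,0,0,0.014,0,0,0],[0,0,0,0,0,0,0],[0,0,0,0,0,0,0]]' 30
python3 -m handwheel '[[0,0,0,0.004,0,0,0],[0,0,0,0,0,0,0]]'
python3 -m handwheel '[[0,0,0,0.003,0,0,0],[0,0,0,0,0,0,0]]'
```

```text
time_s: 44.68
eef_pos: [0.5789, -0.3192, 0.0775]
eef_rot: [140.7, 90.0, -28.9]
contact_force: [0.7, -0.4, -0.2]
grip_width: -0.003
time_s: 44.92
eef_pos: [0.5786, -0.319, 0.0728]
eef_rot: [-44.1, 90.0, 146.3]
contact_force: [0.2, -0.0, -0.1]
grip_width: -0.002
time_s: 45.18
eef_pos: [0.5786, -0.319, 0.0697]
eef_rot: [-43.3, 90.0, 147.0]
contact_force: [0.1, -0.4, 0.8]
grip_width: 0.001
```

```bash
python3 -m handwheel '[[0,0,0,0.003,0,0,0],[0,0,0,0.003,0,0,0],[0,0,0,0,0,0,0]]'
python3 -m handwheel '[[0,0,0,0.003,0,0,0],[0,0,0,0,0,0,0]]'
python3 -m handwheel '[[0,0,0,0.003,0,0,0],[0,0,0,0,0,0,0]]'
```

```text
time_s: 45.55
eef_pos: [0.5788, -0.3192, 0.0641]
eef_rot: [138.9, 90.0, -30.8]
contact_force: [-0.4, -0.6, 3.3]
grip_width: 0.0
time_s: 45.8
eef_pos: [0.5789, -0.3192, 0.0612]
eef_rot: [139.4, 90.0, -30.2]
contact_force: [-0.7, -0.1, 4.9]
grip_width: -0.006
time_s: 46.05
eef_pos: [0.5791, -0.3194, 0.0607]
eef_rot: [133.2, 89.9, -36.5]
contact_force: [-10.5, 4.9, 25.8]
grip_width: 0.003
```

```bash
python3 -m handwheel '[[0,0,0,-0.02,0,0,0],[0,0,0,-0.05,0,0,0],[0,0,0,-0.06,0,0,0],[0,0,0,-0.03,0,0.05,0],[0,0,0,0,0,0.05,0]]'
python3 -m handwheel '[[0,0,0,0,0,0.05,0],[0,0,0,0,0,0.05,0],[0,0,0,0,0,0,0],[0,0,0,0,0,0,0]]'
python3 - <<'E'
from h import *
print(state()['contact_force'])
for n in ("scene","top"):
    im=camera(n);cv2.imwrite(f'pics/{n}30.png',im)
crop('scene',cv2.imread('pics/scene30.png'),140,110,260,220,3,'b3')
E
```

```text
time_s: 46.68
eef_pos: [0.4797, -0.3375, 0.2206]
eef_rot: [130.0, 89.8, -39.6]
contact_force: [-0.6, -1.0, 0.5]
grip_width: 0.001
time_s: 47.18
eef_pos: [0.3824, -0.3551, 0.2182]
eef_rot: [143.2, 90.0, -26.5]
contact_force: [-0.4, -0.8, -0.0]
grip_width: -0.001
[-0.37342612 -0.80886182 -0.04583053]
```

View pics/b3.png

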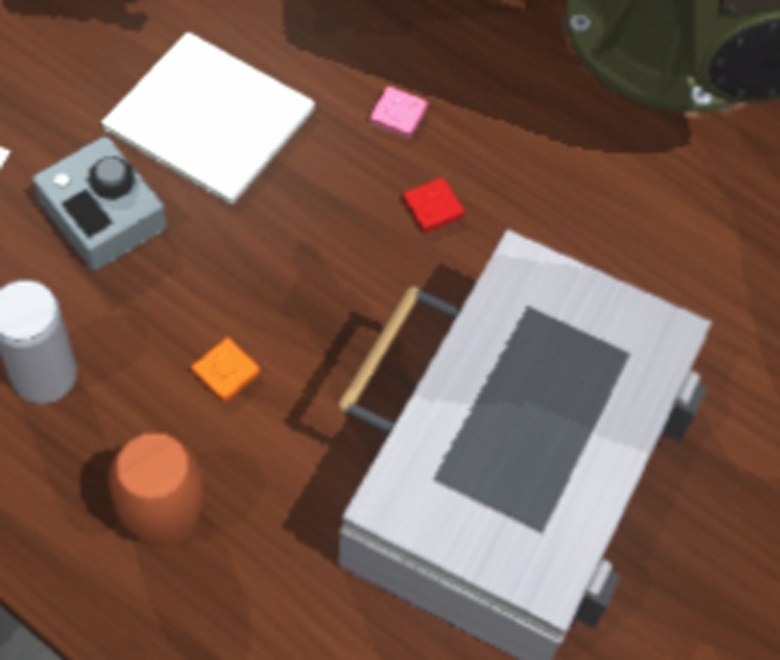

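View pics/top30.png

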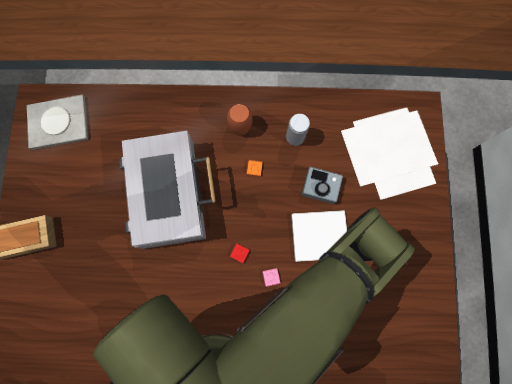

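Lid shut, button released, bystanders in place, arm clear of everything.

```bash
python3 -c "
from workcell import *
print(finish_job())"
```

```text
the job is handed in; nothing more can be done
None
```

I finished the job and handed it in at about 47 s of the 210 s allowed; the hand-in reports no verdict.

- **Lid:** I swung it open by its bar until it rested on its stop.
- **Discs:** the chamber was empty in both cameras. The bright patches on its floor moved with the arm, so they were shadow edges. Nothing had to go on the slab.
- **Tiles:** four dark tiles with a horseshoe were present. I laid them flat in a row on the kiln floor; the orange, red and pink look-alikes were not touched.
- **Closing and start:** I closed the lid by its bar. Then I pressed the button until it bottomed out at about 26 N and let it go.

**Last checks:**
- Before I closed the lid, the pictures showed the four tiles flat and apart.
- After closing, the lid's edges lined up with the first picture.
- At the end the button looked released and the vase and tumbler looked in place. The arm was clear with about 0 N on the tool.

**What disagreed or could not be checked:**
- The two cameras differed by about 1–2 pixels (5–8 mm at the tiles). I went by the top camera, and every grasp worked.
- The networks missed or mislabelled some things, such as `start_top` and `firebrick`, so I relied on my own readings of the pictures.
- I judged the lid angle and button travel from force and pictures, because the state does not report them.

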